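# Clamp a CTD flow cell for its leak check

## Robot

A 7-joint arm with a two-finger parallel gripper is mounted at the origin on the work surface. World frame = base frame: x ahead of the robot, y to its left, z up, the work surface at z = 0. Lengths are in m, angles in degrees, forces in N, time in s.
With the tool pointing down it reaches from about 0.4 to 0.85 m from the base axis. Payload 4.5 kg.
Tool frame: the origin (TCP) lies on the mounting face of the last link; the fingertips stand 166 mm ahead of it and the grasp point (between the pads) lies 147 mm ahead of it (finger_overhang is the distance from the TCP to the fingertips, in m); z points along the fingers, y is the direction in which the jaws open and shut (so a half turn about z gives the same grasp; the last joint's range is limited). The gripper opens to 88 mm and grips with 3 to 60 N. Pads are 18 mm wide; open, the fingers measure 123 mm over their backs; the gripper's body (75 mm by 187 mm) begins 45 mm behind the grasp point.
Start: joints at [74.702, 39.483, -11.15, 89.685, 9.013, 51.709, -12.324], TCP at [0.185, -0.597, 0.405] pointing down, gripper open.
Joint ranges: [-172.22, 172.22], [-26.19, 119.32], [-84.43, 86.54], [7.71, 146.69], [-57.33, 237.33], [2.42, 119.75], [-152.13, 152.13]. Speed limits (degrees/s): [147.25, 147.25, 180, 180, 180, 180, 180].

## Interface

Orientations are given as [roll, pitch, yaw] about the fixed x, y, z axes, in that order (R = Rz(yaw) Ry(pitch) Rx(roll)).
In Python, from cell import get_state, read_camera, get_calibration, sign_off, trace, finger_overhang gives the robot as it stands. The module is installed in compiled form; this text tells all that it offers.
- The arm moves only by the shell command python3 -m creep 'ROWS' [FORCE]. ROWS is JSON, a list of rows, each an object of numbers: "tx", "ty", "tz": the shift along the tool's x, y, z in mm; "ax", "ay", "az": the turn, a rotation vector about the tool's x, y, z in degrees; "gripper": the opening, from 0 (shut) to 1 (fully open). In form: [{"tx": .., "ty": .., "tz": .., "ax": .., "ay": .., "az": .., "gripper": ..}, ...]. A call has 1 to 12 rows; each row shifts and turns the commanded pose from where the row before left it, along the tool's axes as they then stand; what a row does not reach is not made up. A row lasts 1/10 s, in which the tool goes at most 50 mm and 8.59 degrees, less where a joint would pass 70% of its speed; a pose out of reach is approached as far as the arm can. A call is refused whole if a number of a shift passes 50 or a number of a turn 8.59, either way. A call with a gripper value outside its range is refused whole. The fingers move at their own pace and stop on an object; FORCE is the grip in N (left out, the last holds). Time passes only in rows, so rows that do not move let the fingers close. It gives the time, the measured TCP pose, the force and the opening at its end, in the units of the state.
- get_state(): the state, without advancing time (a new reading comes with each control period).
- read_camera(name): name is "scene" or "top" or "wrist"; returns (picture, depth): 400x640x3 uint8, blue, green, red; 400x640 float32, m along the optical axis (not along the pixel's ray), 0 where there is no reading.
- get_calibration(name): a dict with "camera_matrix" (3x3 intrinsics, pixels), "R" (3x3) and "t" (3): a world point X has camera coordinates R X + t. Camera axes: x right, y down, z forward; pixel columns grow to the right and rows downward; lengths in m; the calibration is good to about 2 mm. A picture is of the moment at which its call begins: read the wrist's pose just before it. get_calibration takes no time and is no camera call; for the wrist camera it gives the pose at the moment of the call.
- sign_off(): hands the job in, once; it reports no verdict.
Trained networks look in the newest picture that a camera, given by its name, has taken for a name from the list of things; names that differ only in an ending like _2 or _b are one class to them, and where a whole thing is asked for, a point or a joint stands for the part that bears it (a point fixed in the world has none). Each returns a list of dicts, best first, with "confidence" (0 to 1); they miss things now and then, are a little off and sometimes report something else, mostly with a low value. They report only what shows in the picture. A call takes as long as a camera call.
- trace(camera, name): "pixels" (400x640 bool, what is visible of it) and "location" ([column, row] in pixels, amid what is visible of it).
The state is a dict: "t": time; "joints": joint angles; "qvel": joint speeds; "joint_torque": joint torques, N m; "position": TCP position; "tool_rot": TCP orientation; "force": force on the tool from outside, world axes, zero at the start; "torque": the same for the moment, N m; "width": finger opening in m.
Only numpy, scipy, OpenCV 4.12 (cv2) and the standard library are available. Lean on these libraries where they do the work, as an engineer would, in place of code of your own. Each camera call takes 0.05 s, during which the arm holds its last target.

## Task

Clamp the flow cell for its leak check: first push it across the tray until its base flange sits fully home in the V locator, then roll the tray all the way in under the clamp against its stop, and swing the keeper bar fully across behind the tray's end wall. Then wind the handwheel down clockwise until it pulls up firm on the cell, with the tell-tale pin standing about 12 mm proud of the spindle (as proud as it is thick); do not overwind it, 17 mm would crack the polycarbonate. Keep the cell upright and leave the float, the adapter and the release pin where they are.

Things in the scene. Friction and masses are not known exactly. Their poses are not given: they have to be found in the camera images.
- clamp: Fixed sealing clamp, base plate 270 (x) x 320 (y) x 12 mm. Origin on the bench under the handwheel's axis; z up; y = line of tray travel, the tray stands out to +y; x across. Two posts dia 24 at x -119 and +119, y 0, carry a crosshead 278 x 56 mm, z 161 to 191 (post nuts to 205); handwheel on top. All z given here are mm above the bench, axes as this body's.
- tray (a joint): Steel tray on ball-bearing slides, in m: 0 = out (+y) as found, 0.180 = fully in against its stop, moving along the clamp's -y; it can also roll 20 mm further out (-0.020). Rolls freely at about 1 N, no detent, so it shifts along y to suit the cell as the cell is pushed into the V. Floor 164 x 244 mm, its top at z 36; low rims up to z 42.
- push_plate (a point): Outer (+y) face of the push plate, the upstanding steel sheet 100 mm wide, 4 thick, on the tray's +y end: middle of its width, z 85; at clamp y +304 as found, +124 when the tray is in. It rises from z 60 to 94, with a rolled edge (8 mm bead) on top. Below it, in the same plane, is the tray's end wall, 164 wide, z 32 to 62.
- v_seat (a point): Where the middle of the cell's underside belongs on the tray (z 36); moves with the tray. The 90 degree V locator (aluminium, slippery white acetal faces), 30 high, 76 mm wide and open to -x, has both faces 32 mm from this point, so a cell pushed in +x centres itself here. It comes under the ball foot when the tray is in.
- flow_cell: Clear polycarbonate tube (dia 50) between steel ends: base flange dia 64 x 20 high, top cap dia 54 x 14, 80 mm high in all, about 0.45 kg. Origin: middle of the underside, z up. It stands loose on the tray, 25 to 40 mm short of its seat on the -x side and up to 8 mm off in y. Push it low, on the flange.
- keeper (a joint): Keeper bar, in rad: 0 = open, lying along +y beside the tray (as found); 1.57 = fully across behind the tray's end wall, pointing +x (clockwise from above). Pivot at clamp x -104, y +140; bar 12 wide, z 43 to 53, end 64 from the pivot. Light friction (under 1 N at the peg), stays where left; closes only with the tray in.
- keeper_peg (a point): Top of the round knob (dia 16) on the finger peg that stands up near the keeper bar's end, 55 mm from its pivot; this point at z 91. Peg dia 12, z 53 to 83.
- wheel_hub (a point): Top centre of the handwheel's hub (z 231), on the wheel's upright axis. The wheel stays at this height. Black rim dia 144 (bar dia 16, its middle at z 214), three spokes. Clockwise from above lowers the spindle 16 mm a turn.
- crank_top (a point): Top centre of the crank grip on the handwheel, 64 mm from the wheel axis: black upright grip dia 22, z 223 to 273, this point at z 275; it spins freely on its pin. Winding takes about 2 N at the grip while free; once the foot meets the cell it rises, to about 9 N (7.5 to 11) at the set tension. The wheel holds where it is left.
- spindle_top (a point): Top centre of the steel spindle (dia 24, cap dia 28) that passes up through the hub; z 261 to 274 at the start, sinking as the wheel is wound clockwise. Its ball foot starts 4 to 17 mm above the cell's top (tray in).
- telltale_top (a point): Top centre of the tell-tale pin (dia 12) in the middle of the spindle's top: the upper end of the sprung plunger whose ball foot presses on the cell. Flush with spindle_top while the foot is free, it stands proud by the spring's compression (10 N at first, 2.5 N more for each mm). Set: about 12 mm proud.
- deck_float: Bystander: red plastic deck float, dia 100, 90 mm high, standing on the bench; origin under its middle.
- adapter: Bystander: green anodized pressure adapter, stepped, base dia 48, 68 mm high, standing on the bench; origin under its middle.
- release_pin: Bystander: stainless quick-release pin, shank dia 10, 76 mm long with a 40 mm T-handle, lying on the bench; origin under the shank's middle.

How it is judged (in metres and radians):
On the way, in this order (a step that is already met when the one before it is completed fails the run):
1. the cell sits home in the V locator (within 3 mm), upright, with the tray still out (horizontal distance between flow_cell and v_seat below 0.003 m and angle between flow_cell's own z axis and vertical below 0.05 rad and value of joint tray below 0.14 m), for 0.2 s.
2. the tray is fully in (within 3 mm of its stop) with the cell still in the V and the keeper still open (value of joint tray above 0.177 m and horizontal distance between flow_cell and v_seat below 0.004 m and value of joint keeper below 0.8 rad), for 0.2 s.
3. the keeper is across (within 0.25 rad of its end), before the foot bears on the cell (value of joint keeper above 1.32 rad and value of joint tray above 0.175 m and z of telltale_top in the frame of spindle_top below 0.002 m), for 0.2 s.
At the end, for the whole second after the job is handed in: The cell stands upright and at rest in the V (within 4 mm of its seat), the tray is in (within 5 mm of its stop), the keeper is across (within 0.25 rad of its end), and the tell-tale pin stands 9 to 15 mm proud of the spindle, holding there by itself (z of telltale_top in the frame of spindle_top between 0.009 and 0.015 m and horizontal distance between flow_cell and v_seat below 0.004 m and angle between flow_cell's own z axis and vertical below 0.05 rad and value of joint tray above 0.175 m and value of joint keeper above 1.32 rad and linear speed of flow_cell below 0.01 m/s); the robot touches nothing.
It fails at once if the clamp is over-wound: tell-tale more than 17 mm proud (z of telltale_top in the frame of spindle_top above 0.017 m).
It fails at once if the cell is tipped (angle between flow_cell's own z axis and vertical above 0.35 rad).
It fails at once if a bystander is moved more than 20 mm (distance of any of deck_float, adapter, release_pin from where it was at the start of the episode above 0.02 m).
It also fails if it takes over 72 s, if anything falls off the work surface, if the arm or the gripper's body presses on something with over 40 N, if the wrist force passes 120 N, or if a joint passes its speed limit or range.

## Working session

There is one attempt and no reset: what is moved stays moved. The work goes in short steps, Python scripts to look and compute and a shell command to move; the robot and the scene stay as the last step left them, time stands still between calls to the robot, and variables do not carry over. Pictures are saved under pics/ and viewed, and the job is handed in when it is done.

```bash
mkdir -p pics; ls
cat > h.py <<'E'
import numpy as np,cv2
from cell import *
def snap(cam,fn):
    im,d=read_camera(cam); cv2.imwrite('pics/'+fn,im); return im,d
def pix2w(c,u,v,d=None,z=None):
    K=np.array(c['camera_matrix']);R=np.array(c['R']);t=np.array(c['t'])
    ray=np.linalg.inv(K)@np.array([u,v,1.]); o=-R.T@t; r=R.T@ray
    if d is not None: return o+r*d
    return o+r*(z-o[2])/r[2]
def w2pix(c,X):
    p=np.array(c['camera_matrix'])@(np.array(c['R'])@np.array(X)+np.array(c['t'])); return p[:2]/p[2]
E
python3 - <<'E'
from h import *
s=get_state(); print({k:np.round(v,3) for k,v in s.items()})
for c in ['scene','top','wrist']:
    im,d=snap(c,c+'0.png'); np.save(c+'0.npy',d); cal=get_calibration(c); print(c,np.round(-np.array(cal['R']).T@cal['t'],3),np.round(cal['R'],3).tolist(),cal['camera_matrix'])
E
```

```text
pics
{'t': np.float64(0.0), 'joints': array([ 74.703,  39.533, -11.147,  89.743,   9.014,  51.709, -12.323]), 'qvel': array([-0.082, -0.078, -0.067, -0.025,  0.115, -0.024, -0.023]), 'joint_torque': array([ 0.0000e+00, -5.2757e+01, -1.2670e+00, -1.5343e+01, -5.3000e-02,
        6.0000e-03,  0.0000e+00]), 'position': array([ 0.185, -0.597,  0.404]), 'tool_rot': array([-1.79898e+02,  7.00000e-03,  1.72410e+01]), 'force': array([0.428, 0.753, 0.348]), 'torque': array([ 0.021, -0.041,  0.007]), 'width': np.float64(0.088)}
scene [1.103 0.75  0.923] [[-0.747, 0.664, -0.024], [0.424, 0.448, -0.787], [-0.512, -0.598, -0.616]] [[456.7691694    0.         327.95607293]
 [  0.         456.7691694  196.45243044]
 [  0.           0.           1.        ]]
top [0.257 0.006 1.487] [[0.026, -1.0, -0.006], [-0.986, -0.025, -0.165], [0.165, 0.01, -0.986]] [[474.07810601   0.         312.27554936]
 [  0.         474.07810601 200.50982691]
 [  0.           0.           1.        ]]
wrist [ 0.26  -0.574  0.385] [[0.297, -0.955, -0.002], [-0.91, -0.284, 0.301], [-0.288, -0.087, -0.954]] [[350.32443737   0.         322.58339855]
 [  0.         350.32443737 201.14590729]
 [  0.           0.           1.        ]]
```

View pics/scene0.png

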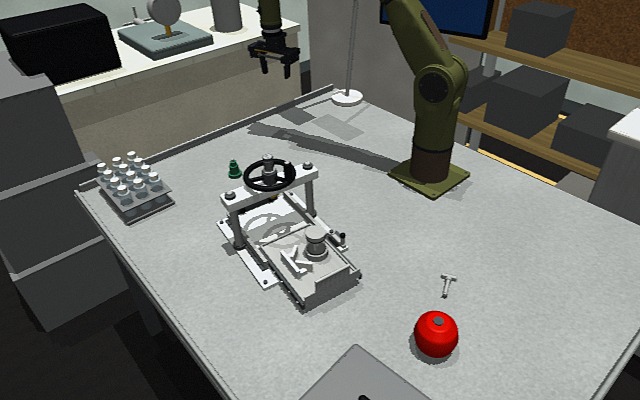

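View pics/top0.png

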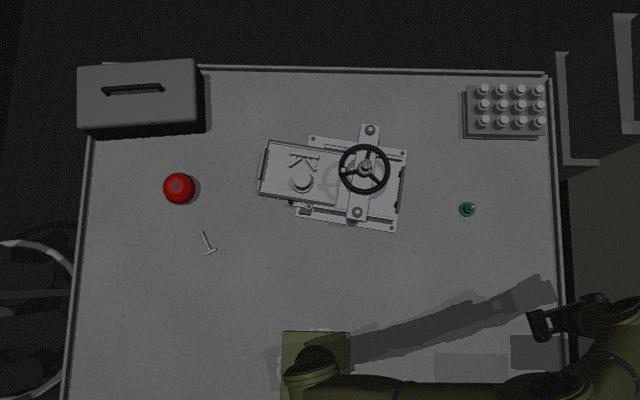

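View pics/wrist0.png

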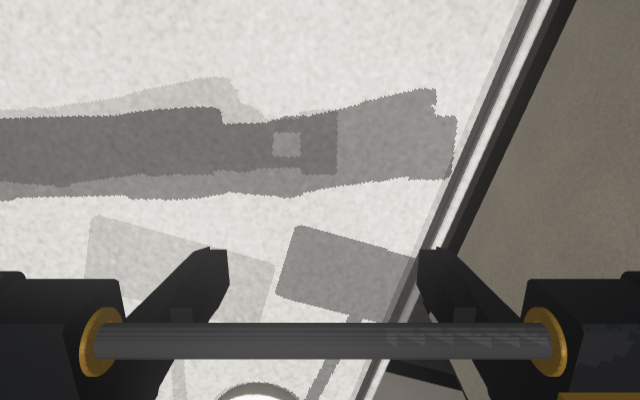

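The scene view shows the clamp ahead of the robot, its tray out to the left (+y), with the cell between robot and V. The float is at (178,188) in the top view, the pin at (208,243) and the adapter at (467,209). Next I'll measure with the networks.

Run:
```python
from h import *
zs=dict(wheel_hub=.231,crank_top=.275,keeper_peg=.091,push_plate=.085,flow_cell=.08,v_seat=.05,clamp=.19,tray=.036,keeper=.05,spindle_top=.27,telltale_top=.27,deck_float=.09,adapter=.06,release_pin=.01)
for cam in ['top','scene']:
    cal=get_calibration(cam); D=np.load(cam+'0.npy')
    for n,z in zs.items():
        r=trace(cam,n)
        for q in r[:2]:
            u,v=q['location']; iu,iv=int(round(u)),int(round(v)); d=D[iv,iu]
            print(cam,n,round(q['confidence'],2),[round(u,1),round(v,1)],q['pixels'].sum(),'fixz',np.round(pix2w(cal,u,v,z=z),4)[:2],'depth',np.round(pix2w(cal,u,v,d=d),4))
im=cv2.imread('pics/top0.png'); cv2.imwrite('pics/top0c.png',cv2.resize(im[110:250,240:420],None,fx=4.2,fy=4.2,interpolation=cv2.INTER_CUBIC))
im=cv2.imread('pics/scene0.png'); cv2.imwrite('pics/scene0c.png',cv2.resize(im[140:310,200:380],None,fx=3.5,fy=3.5,interpolation=cv2.INTER_CUBIC))
print(get_state()['t'])
```

```text
top wheel_hub 0.6 [362.7, 169.4] 1343 fixz [ 0.5555 -0.115 ] depth [ 0.5501 -0.1128  0.2536]
top crank_top 0.57 [341.9, 167.7] 63 fixz [ 0.5483 -0.0563] depth [ 0.5485 -0.0563  0.274 ]
top keeper_peg 0.66 [298.4, 206.7] 115 fixz [0.4702 0.0618] depth [0.4831 0.0652 0.0061]
top keeper_peg 0.21 [361.9, 168.5] 1184 fixz [ 0.5915 -0.1261] depth [ 0.5522 -0.1106  0.2549]
top push_plate 0.73 [295.3, 169.0] 4254 fixz [0.5864 0.075 ] depth [0.5982 0.0775 0.0351]
top flow_cell 0.68 [303.0, 180.1] 371 fixz [0.5537 0.0508] depth [0.5468 0.0498 0.1128]
top v_seat 0.62 [299.1, 168.9] 4204 fixz [0.5953 0.0649] depth [0.5984 0.0655 0.0367]
top clamp 0.78 [340.3, 178.7] 10883 fixz [ 0.5371 -0.0567] depth [ 0.5763 -0.0655  0.0086]
top clamp 0.62 [467.0, 208.2] 218 fixz [ 0.4626 -0.4075] depth [ 0.4856 -0.4538  0.045 ]
top tray 0.6 [298.3, 168.8] 4100 fixz [0.5988 0.068 ] depth [0.5984 0.068  0.0379]
top spindle_top 0.74 [297.9, 170.1] 4052 fixz [0.5401 0.059 ] depth [0.5764 0.0658 0.1143]
top spindle_top 0.51 [368.2, 163.8] 106 fixz [ 0.5617 -0.1256] depth [ 0.5611 -0.1254  0.2722]
top telltale_top 0
[... 1487 characters left out ...]
 4230 fixz [0.7073 0.188 ] depth [0.6298 0.0776 0.0462]
scene tray 0.74 [302.6, 270.5] 4211 fixz [0.6226 0.079 ] depth [0.6271 0.0853 0.0443]
scene keeper 0.64 [340.3, 236.2] 151 fixz [0.4718 0.0614] depth [0.4953 0.0871 0.0825]
scene spindle_top 0.71 [267.0, 164.2] 156 fixz [ 0.5848 -0.0906] depth [ 0.5713 -0.1125  0.253 ]
scene deck_float 0.95 [435.3, 335.1] 1741 fixz [0.5617 0.4545] depth [0.5561 0.4514 0.0813]
scene adapter 0.73 [235.6, 170.6] 166 fixz [ 0.5168 -0.4027] depth [ 0.49   -0.4554  0.0206]
scene adapter 0.44 [284.8, 170.2] 125 fixz [ 0.3961 -0.291 ] depth [ 0.5565 -0.0544  0.256 ]
scene release_pin 0.63 [445.0, 279.8] 174 fixz [0.3564 0.338 ] depth [0.3505 0.3348 0.0027]
1.55
```

View pics/top0c.png

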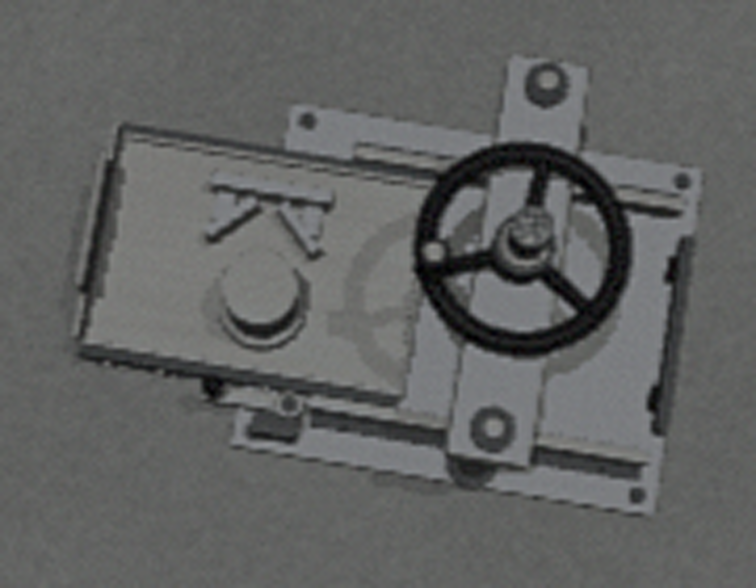

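View pics/scene0c.png

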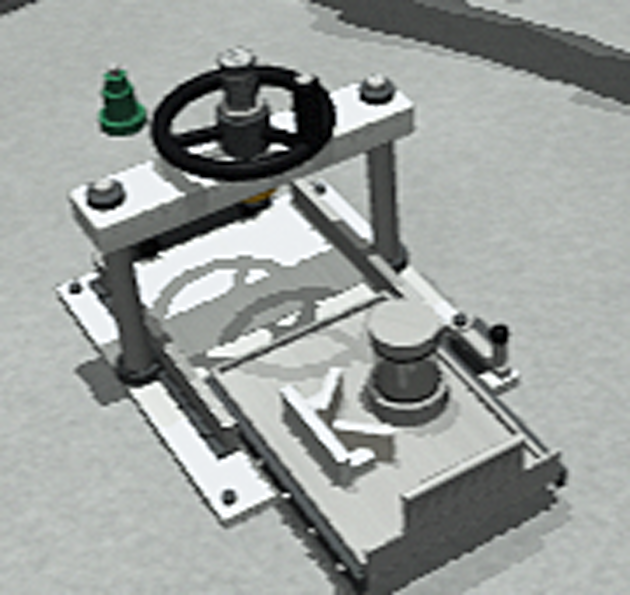

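Run:
```python
from h import *
from scipy.optimize import least_squares
c=get_calibration('top'); cs=get_calibration('scene')
def T(a): return a[0]/4.2+240, a[1]/4.2+110
def S(a): return a[0]/3.5+200, a[1]/3.5+140
top={'nutR':((548,82),.205),'nutL':((492,429),.205),'rim':((523,249),.214),'pivot':((290,403),.055),'knob':((212,388),.088),'crank':((433,250),.275),'spindle':((530,226),.27),
 'pl1':((292,105),.012),'pl2':((702,172),.012),'pl3':((655,513),.012),'pl4':((232,445),.012),'celltop':((259,286),.08),'plateTopR':((112,158),.098),'plateTopL':((80,290),.098)}
sc={'nutR':((104,190),.205),'nutL':((376,84),.205),'rim':((244,118),.214),'pivot':((461,320),.055),'knob':((500,334),.088),'celltop':((405,322),.08),'spindle':((238,54),.272),
 'pl1':((228,522),.012),'pl2':((58,290),.012),'crank':((309,82),.275)}
W={}
for n,(p,z) in top.items(): W['t',n]=pix2w(c,*T(p),z=z); print('top',n,np.round(W['t',n],4))
for n,(p,z) in sc.items(): W['s',n]=pix2w(cs,*S(p),z=z); print('scene',n,np.round(W['s',n],4))
L={'nutR':(.119,0),'nutL':(-.119,0),'rim':(0,0),'pivot':(-.104,.14)}
def f(p,cams,full=False):
    a=p[2];r=[]
    for k in W:
        if k[0] in cams and k[1] in L:
            l=L[k[1]]; r+=[p[0]+np.cos(a)*l[0]-np.sin(a)*l[1]-W[k][0], p[1]+np.sin(a)*l[0]+np.cos(a)*l[1]-W[k][1]]
    return np.array(r)
for cams in ['t','s','ts']:
    s=least_squares(f,[.55,-.1,-.1],args=(cams,)); print(cams,s.x,np.degrees(s.x[2]),np.round(s.fun*1000,1))
x,y,a=s.x
for k in W:
    d=W[k][:2]-[x,y]; print(k,'clamp xy mm',np.round([1000*(np.cos(a)*d[0]+np.sin(a)*d[1]),1000*(-np.sin(a)*d[0]+np.cos(a)*d[1])],1))
```

```text
top nutR [ 0.6771 -0.1384  0.205 ]
top nutL [ 0.4418 -0.1034  0.205 ]
top rim [ 0.56   -0.1217  0.214 ]
top pivot [0.4788 0.0308 0.055 ]
top knob [0.4831 0.086  0.088 ]
top crank [ 0.5434 -0.0595  0.275 ]
top spindle [ 0.5615 -0.1203  0.27  ]
top pl1 [0.7172 0.0363 0.012 ]
top pl2 [ 0.6717 -0.278   0.012 ]
top pl3 [ 0.4097 -0.2414  0.012 ]
top pl4 [0.4526 0.074  0.012 ]
top celltop [0.5598 0.0551 0.08  ]
top plateTopR [0.6476 0.1632 0.098 ]
top plateTopL [0.5498 0.182  0.098 ]
scene nutR [ 0.685  -0.1276  0.205 ]
scene nutL [ 0.4499 -0.0963  0.205 ]
scene rim [ 0.562  -0.1201  0.214 ]
scene pivot [0.4797 0.0346 0.055 ]
scene knob [0.4922 0.0939 0.088 ]
scene celltop [0.531  0.0271 0.08  ]
scene spindle [ 0.5603 -0.1199  0.272 ]
scene pl1 [0.7215 0.0451 0.012 ]
scene pl2 [ 0.6786 -0.2688  0.012 ]
scene crank [ 0.5472 -0.0494  0.275 ]
t [ 0.55992352 -0.1216358  -0.14862014] -8.515306744576481 [ 0.6 -0.9  0.5 -0.6 -0.1  0.  -1.   1.4]
s [ 0.56557991 -0.11530276 -0.12531304] -7.179908176161062 [-1.4 -2.6 -2.4 -4.2  3.6  4.8  0.2  2. ]
ts [ 0.56275282 -0.11847205 -0.136975  ] -7.848089441
[... 377 characters left out ...]
't', 'pl1') clamp xy mm [131.9 174.4]
('t', 'pl2') clamp xy mm [ 129.7 -143.2]
('t', 'pl3') clamp xy mm [-134.8 -142.7]
('t', 'pl4') clamp xy mm [-135.4  175.6]
('t', 'celltop') clamp xy mm [-26.6 171.5]
('t', 'plateTopR') clamp xy mm [ 45.5 290.6]
('t', 'plateTopL') clamp xy mm [-53.8 295.8]
('s', 'nutR') clamp xy mm [122.4   7.7]
('s', 'nutL') clamp xy mm [-114.8    6.6]
('s', 'rim') clamp xy mm [-0.6 -1.7]
('s', 'pivot') clamp xy mm [-103.2  140.3]
('s', 'knob') clamp xy mm [-98.9 200.7]
('s', 'celltop') clamp xy mm [-51.3 139.9]
('s', 'spindle') clamp xy mm [-2.2 -1.7]
('s', 'pl1') clamp xy mm [134.9 183.7]
('s', 'pl2') clamp xy mm [ 135.3 -133.1]
('s', 'crank') clamp xy mm [-24.8  66.3]
```

```bash
python3 -m creep '[{"tx":32,"ty":-23,"gripper":0},{"tx":32,"ty":-23,"gripper":0},{"tx":32,"ty":-23,"gripper":0},{"tx":32,"ty":-23,"gripper":0},{"tx":32,"ty":-23,"gripper":0},{"tx":32,"ty":-23,"gripper":0},{"tx":32,"ty":-23,"gripper":0},{"tx":32,"ty":-23,"gripper":0},{"tx":32,"ty":-23,"gripper":0},{"tx":30,"ty":-23,"gripper":0}]' 20
cat >> h.py <<'E'
A=np.radians(-8.515); O=np.array([.5599,-.1216])
def c2w(cx,cy):
    return O+np.array([np.cos(A)*cx-np.sin(A)*cy, np.sin(A)*cx+np.cos(A)*cy])/1000
def w2c(p):
    d=np.array(p[:2])-O; return np.round(1000*np.array([np.cos(A)*d[0]+np.sin(A)*d[1], -np.sin(A)*d[0]+np.cos(A)*d[1]]),1)
def where():
    s=get_state(); p=s['position']; print('t',round(s['t'],2),'clamp xy',w2c(p),'tipz',round(1000*(p[2]-.166),1),'rot',np.round(s['tool_rot'],2),'F',np.round(s['force'],1),'w',round(s['width'],4),'j',np.round(s['joints'],0)); return s
def togo(cx,cy,tipz,yaw=None):
    """shift in present tool axes, mm, and az turn"""
    from scipy.spatial.transform import Rotation as Ro
    s=where(); R=Ro.from_euler('xyz',s['tool_rot'],degrees=True).as_matrix()
    t=np.append(c2w(cx,cy),tipz/1000+.166); print('togo mm',np.round(1000*R.T@(t-s['position']),1), 'az', None if yaw is None else round(s['tool_rot'][2]-yaw,2))
E
python3 -c "
from h import *
togo(-72,183,240,-8.5)"
```

```text
t 1.55 clamp xy [-300.2 -525.6] tipz 238.8 rot [179.99  -0.    17.24] F [-0.2  0.6  0.3] w 0.0886 j [ 75.  39. -11.  90.   9.  52. -12.]
togo mm [ 513.4 -539.1   -1.3] az 25.74invalid input at $[0]: expected keys tx, ty, tz, ax, ay, az, gripper
```

```bash
python3 -m creep '[{"tx":32,"ty":-23,"tz":0,"ax":0,"ay":0,"az":0,"gripper":0},{"tx":32,"ty":-23,"tz":0,"ax":0,"ay":0,"az":0,"gripper":0},{"tx":32,"ty":-23,"tz":0,"ax":0,"ay":0,"az":0,"gripper":0},{"tx":32,"ty":-23,"tz":0,"ax":0,"ay":0,"az":0,"gripper":0},{"tx":32,"ty":-23,"tz":0,"ax":0,"ay":0,"az":0,"gripper":0},{"tx":32,"ty":-23,"tz":0,"ax":0,"ay":0,"az":0,"gripper":0},{"tx":32,"ty":-23,"tz":0,"ax":0,"ay":0,"az":0,"gripper":0},{"tx":32,"ty":-23,"tz":0,"ax":0,"ay":0,"az":0,"gripper":0},{"tx":32,"ty":-23,"tz":0,"ax":0,"ay":0,"az":0,"gripper":0},{"tx":32,"ty":-23,"tz":0,"ax":0,"ay":0,"az":0,"gripper":0}]' 20
python3 -c "
from h import *
togo(-72,183,240,-8.5)"
```

```text
t: 2.55
position: [0.4236, -0.2811, 0.4049]
tool_rot: [180.0, -0.0, 17.2]
force: [1.1, -0.0, 0.1]
width: 0.0103
t 2.55 clamp xy [-111.2 -178. ] tipz 238.9 rot [ 1.7997e+02 -3.0000e-02  1.7230e+01] F [ 1.1 -0.   0.1] w 0.0103 j [ 34.  31.  -9. 110.   7.  40. -52.]
togo mm [ 192.1 -308.1   -1.1] az 25.73
```

```bash
python3 -m creep '[{"tx":24,"ty":-38.5,"tz":0,"ax":0,"ay":0,"az":0,"gripper":0},{"tx":24,"ty":-38.5,"tz":0,"ax":0,"ay":0,"az":0,"gripper":0},{"tx":24,"ty":-38.5,"tz":0,"ax":0,"ay":0,"az":0,"gripper":0},{"tx":24,"ty":-38.5,"tz":0,"ax":0,"ay":0,"az":0,"gripper":0},{"tx":24,"ty":-38.5,"tz":0,"ax":0,"ay":0,"az":0,"gripper":0},{"tx":24,"ty":-38.5,"tz":0,"ax":0,"ay":0,"az":0,"gripper":0},{"tx":24,"ty":-38.5,"tz":0,"ax":0,"ay":0,"az":0,"gripper":0},{"tx":24,"ty":-38.5,"tz":0,"ax":0,"ay":0,"az":0,"gripper":0},{"tx":0,"ty":0,"tz":0,"ax":0,"ay":0,"az":8.58,"gripper":0},{"tx":0,"ty":0,"tz":0,"ax":0,"ay":0,"az":8.58,"gripper":0},{"tx":0,"ty":0,"tz":0,"ax":0,"ay":0,"az":8.58,"gripper":0},{"tx":0,"ty":0,"tz":0,"ax":0,"ay":0,"az":0,"gripper":0}]'
python3 - <<'E'
from h import *
togo(-72,183,48,-8.5)
cal=get_calibration('wrist'); im,d=snap('wrist','w1.png'); np.save('w1.npy',d)
for n in ['flow_cell','keeper_peg','v_seat']:
    for q in trace('wrist',n)[:2]:
        m=q['pixels']; u,v=q['location']; print(n,round(q['confidence'],2),np.round(q['location']),m.sum(), w2c(pix2w(cal,u,v,z=.08)))
        if n=='flow_cell' :
            ys,xs=np.where(m&(d>0)); P=np.array([pix2w(cal,a,b,d=d[b,a]) for a,b in zip(xs,ys)])
            t=P[(P[:,2]>.074)&(P[:,2]<.086)]
            if len(t)>20: print('cap pts',len(t),w2c(t.mean(0)), t[:,2].mean())
E
```

```text
t: 3.75
position: [0.5148, 0.0689, 0.4048]
tool_rot: [180.0, -0.0, -8.5]
force: [0.4, 0.6, -0.3]
width: 0.0005
t 3.75 clamp xy [-72.8 181.8] tipz 238.8 rot [ 1.7997e+02 -2.0000e-02 -8.5100e+00] F [ 0.4  0.6 -0.3] w 0.0005 j [ -14.   31.    1.  108.   -1.   40. -110.]
togo mm [  0.7  -1.3 190.8] az -0.01
flow_cell 0.85 [334. 136.] 4495 [-31.7 171.8]
keeper_peg 0.91 [332. 204.] 1229 [-93.8 173.4]
v_seat 0.82 [300.  81.] 48524 [ 13.4 200. ]
v_seat 0.66 [606. 168.] 3566 [-59.4 -70.5]
```

View pics/w1.png

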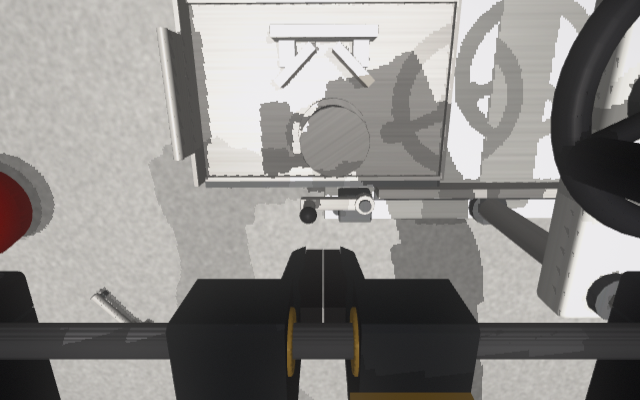

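Run:
```python
from h import *
cal=get_calibration('wrist'); d=np.load('w1.npy')
for n,p,z in [('cap',(335.5,139),.08),('knob',(308.5,213),.088),('pivot',(366,205),.055),('beadL',(180,160),.096),('beadR',(163,28),.096),('vface1',(317,50),.066),('vface2',(333,50),.066),('capleft',(301,139),.08),('capright',(370,139),.08)]:
    print(n,w2c(pix2w(cal,*p,z=z)), np.round(pix2w(cal,*p,d=d[p[1] if isinstance(p[1],int) else round(p[1]),round(p[0])])[2],3))
```

```text
cap [-34.5 170.3] 0.118
knob [-99.7 194. ] 0.09
pivot [-102.8  138.2] 0.06
beadL [-50.3 300.8] 0.099
beadR [ 49.9 301.6] 0.098
vface1 [ 38.1 186.5] 0.037
vface2 [ 38.1 173. ] 0.064
capleft [-34.6 200.2] 0.117
capright [-34.4 140.5] 0.037
```

Run:
```python
from h import *
cal=get_calibration('wrist')
print('wrist cap',w2c(pix2w(cal,335.5,139,z=.116)))
print('top cap',w2c(pix2w(get_calibration('top'),259/4.2+240,286/4.2+110,z=.116)))
print('scene cap',w2c(pix2w(get_calibration('scene'),405/3.5+200,322/3.5+140,z=.116)))
print('w l/r',w2c(pix2w(cal,301,139,z=.116)),w2c(pix2w(cal,370,139,z=.116)))
# tilted tool: TCP for tip centre at clamp x,z with tilt 25
th=np.radians(25.8)
for tx,tz in [(-90,110),(-82,47),(-72,47),(-41,47)]: print(tx,tz,'TCP clampx',round(tx-166*np.sin(th),1),'z',round(tz+166*np.cos(th),1))
```

```text
wrist cap [-29.8 171.6]
top cap [-33.7 172.3]
scene cap [-31.  176.9]
w l/r [-29.9 198. ] [-29.7 145.3]
-90 110 TCP clampx -162.2 z 259.5
-82 47 TCP clampx -154.2 z 196.5
-72 47 TCP clampx -144.2 z 196.5
-41 47 TCP clampx -113.2 z 196.5
```

```bash
cat >> h.py <<'E'
def togo2(cx,cy,tipz):
    """tip centre target with present orientation"""
    from scipy.spatial.transform import Rotation as Ro
    s=where(); R=Ro.from_euler('xyz',s['tool_rot'],degrees=True).as_matrix()
    tip=s['position']+.166*R[:,2]; print('tip clamp',w2c(tip),round(1000*tip[2],1))
    t=np.append(c2w(cx,cy),tipz/1000); print('togo mm',np.round(1000*R.T@(t-tip),1)); return R,tip
E
python3 -m creep '[{"tx":-18,"ty":7,"tz":30,"ax":0,"ay":0,"az":0,"gripper":0},{"tx":-18,"ty":7,"tz":30,"ax":0,"ay":0,"az":0,"gripper":0},{"tx":-18,"ty":6,"tz":30,"ax":0,"ay":0,"az":0,"gripper":0},{"tx":0,"ty":0,"tz":0,"ax":0,"ay":8.59,"az":0,"gripper":0},{"tx":0,"ty":0,"tz":0,"ax":0,"ay":8.59,"az":0,"gripper":0},{"tx":0,"ty":0,"tz":0,"ax":0,"ay":0,"az":0,"gripper":0}]'
python3 -c "
from h import *
togo2(-78,162,49)"
```

```text
t: 4.55
position: [0.4636, 0.056, 0.3199]
tool_rot: [179.1, -12.5, -8.4]
force: [1.0, 0.3, 0.3]
width: 0.0006
t 4.55 clamp xy [-121.5  161.3] tipz 153.9 rot [179.08 -12.45  -8.36] F [1.  0.3 0.3] w 0.0006 j [ -19.   36.    7.  127.   13.    6. -125.]
tip clamp [-85.7 158.8] 157.8
togo mm [-16.   -4.9 107.9]
```

```bash
python3 -m creep '[{"tx":0,"ty":0,"tz":0,"ax":0,"ay":0,"az":0,"gripper":0}]'
python3 -c "
from h import *
s=get_state();print(np.round(s['joints'],2))
togo2(-78,162,50)"
```

```text
t: 4.65
position: [0.4639, 0.0558, 0.3199]
tool_rot: [179.1, -12.4, -8.5]
force: [-0.7, 0.6, 0.4]
width: 0.0004
[ -18.82   35.98    6.91  127.     12.8     6.23 -124.79]
t 4.65 clamp xy [-121.2  161.2] tipz 153.9 rot [179.13 -12.36  -8.49] F [-0.7  0.6  0.4] w 0.0004 j [ -19.   36.    7.  127.   13.    6. -125.]
tip clamp [-85.7 158.7] 157.8
togo mm [-15.6  -4.9 106.9]
```

```bash
python3 -m creep '[{"tx":5,"ty":-2,"tz":0,"ax":0,"ay":-4,"az":0,"gripper":0},{"tx":0,"ty":-1,"tz":15,"ax":0,"ay":0,"az":0,"gripper":0},{"tx":0,"ty":0,"tz":20,"ax":0,"ay":0,"az":0,"gripper":0},{"tx":0,"ty":0,"tz":0,"ax":0,"ay":0,"az":0,"gripper":0}]'
python3 -c "
from h import *
s=get_state();print(np.round(s['joints'],2))
togo2(-78,162,50)"
```

```text
t: 5.05
position: [0.4741, 0.0563, 0.2848]
tool_rot: [179.1, -8.2, -8.6]
force: [-0.6, 0.3, -0.1]
width: 0.0003
[ -15.77   40.5     3.42  124.82   12.74    7.62 -124.54]
t 5.05 clamp xy [-111.2  163.3] tipz 118.8 rot [179.1   -8.22  -8.64] F [-0.6  0.3 -0.1] w 0.0003 j [ -16.   40.    3.  125.   13.    8. -125.]
tip clamp [-87.5 160.6] 120.5
togo mm [-0.7 -2.5 71.1]
```

```bash
python3 -m creep '[{"tx":1,"ty":-1,"tz":20,"ax":0,"ay":0,"az":0,"gripper":0},{"tx":0,"ty":-1,"tz":20,"ax":0,"ay":0,"az":0,"gripper":0},{"tx":0,"ty":0,"tz":10,"ax":0,"ay":0,"az":0,"gripper":0},{"tx":0,"ty":0,"tz":0,"ax":0,"ay":0,"az":0,"gripper":0}]'
python3 -c "
from h import *
s=get_state();print(np.round(s['joints'],2))
togo2(-78,162,50)"
```

```text
t: 5.45
position: [0.4856, 0.0569, 0.2387]
tool_rot: [179.0, -8.1, -8.6]
force: [-0.4, -0.3, -0.5]
width: 0.0008
[ -15.8    46.41    3.95  124.1    23.97    2.58 -135.79]
t 5.45 clamp xy [-99.9 165.5] tipz 72.7 rot [179.03  -8.13  -8.58] F [-0.4 -0.3 -0.5] w 0.0008 j [ -16.   46.    4.  124.   24.    3. -136.]
tip clamp [-76.4 162.7] 74.4
togo mm [-5.   0.3 23.9]
```

```bash
python3 -m creep '[{"tx":8,"ty":0,"tz":0,"ax":-0.5,"ay":-3.1,"az":0,"gripper":0},{"tx":0,"ty":0,"tz":9,"ax":0,"ay":0,"az":0,"gripper":0},{"tx":0,"ty":0,"tz":9,"ax":0,"ay":0,"az":0,"gripper":0},{"tx":0,"ty":0,"tz":0,"ax":0,"ay":0,"az":0,"gripper":0}]'
python3 - <<'E'
from h import *
s=get_state();print(np.round(s['joints'],2))
togo2(-78,162,51.5)
snap('wrist','w2.png');snap('scene','s2.png')
im=cv2.imread('pics/s2.png'); cv2.imwrite('pics/s2c.png',cv2.resize(im[100:310,200:420],None,fx=2.8,fy=2.8,interpolation=cv2.INTER_CUBIC))
E
```

```text
t: 5.85
position: [0.4938, 0.0551, 0.2213]
tool_rot: [178.5, -5.0, -8.7]
force: [-0.1, 0.3, 0.3]
width: 0.0004
[ -13.16   48.54    0.73  121.46   24.37    6.46 -135.58]
t 5.85 clamp xy [-91.5 165. ] tipz 55.3 rot [178.52  -5.    -8.68] F [-0.1  0.3  0.3] w 0.0004 j [ -13.   49.    1.  121.   24.    6. -136.]
tip clamp [-77.  160.6] 56.0
togo mm [-1.3 -1.5  4.4]
```

View pics/w2.png

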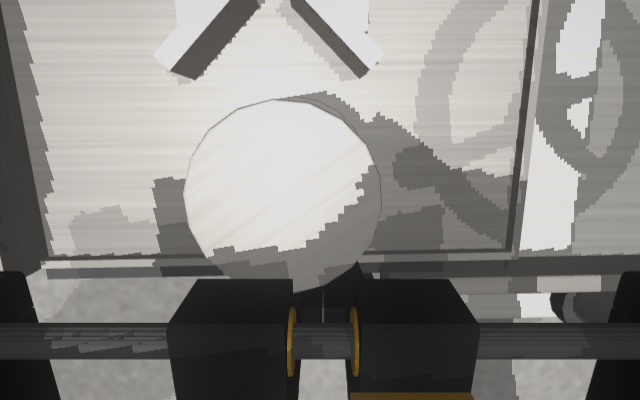

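View pics/s2c.png

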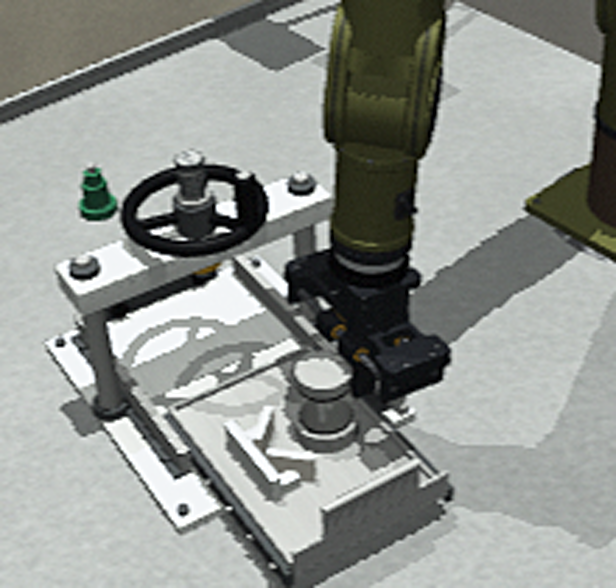

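```bash
python3 -m creep '[{"tx":-4,"ty":0,"tz":4.5,"ax":1.4,"ay":1.5,"az":0,"gripper":0},{"tx":0,"ty":0,"tz":0,"ax":0,"ay":0,"az":0,"gripper":0}]'
python3 - <<'E'
from h import *
s=get_state();print(np.round(s['joints'],2))
togo2(-41,162,51.5)
E
```

```text
t: 6.15
position: [0.49, 0.0554, 0.2175]
tool_rot: [179.8, -6.4, -8.6]
force: [0.4, 0.4, -0.0]
width: 0.0006
[ -13.7    48.92    1.78  122.95   26.76    2.52 -137.92]
t 6.15 clamp xy [-95.3 164.7] tipz 51.5 rot [179.82  -6.39  -8.63] F [ 0.4  0.4 -0. ] w 0.0006 j [ -14.   49.    2.  123.   27.    3. -138.]
tip clamp [-76.8 164.2] 52.5
togo mm [35.5  2.1  5. ]
```

```bash
python3 -m creep '[{"tx":3,"ty":0,"tz":1.5,"ax":0,"ay":0,"az":0,"gripper":0},{"tx":3,"ty":0,"tz":0.5,"ax":0,"ay":0,"az":0,"gripper":0},{"tx":3,"ty":0,"tz":0.3,"ax":0,"ay":0,"az":0,"gripper":0},{"tx":3,"ty":0,"tz":0.3,"ax":0,"ay":0,"az":0,"gripper":0},{"tx":3,"ty":0,"tz":0.3,"ax":0,"ay":0,"az":0,"gripper":0},{"tx":3,"ty":0,"tz":0.3,"ax":0,"ay":0,"az":0,"gripper":0}]'
python3 - <<'E'
from h import *
s=get_state();print(np.round(s['joints'],2))
togo2(-41,162,51.5)
snap('wrist','w3.png')
E
```

```text
t: 6.75
position: [0.5082, 0.0531, 0.2166]
tool_rot: [179.9, -6.4, -8.6]
force: [-5.3, 1.7, 2.5]
width: 0.0001
[ -11.72   49.29   -0.22  119.91   26.97    5.45 -137.22]
t 6.75 clamp xy [-77.  165.2] tipz 50.6 rot [179.91  -6.36  -8.62] F [-5.3  1.7  2.5] w 0.0001 j [ -12.   49.   -0.  120.   27.    5. -137.]
tip clamp [-58.6 164.9] 51.6
togo mm [17.5  2.8  2. ]
```

View pics/w3.png

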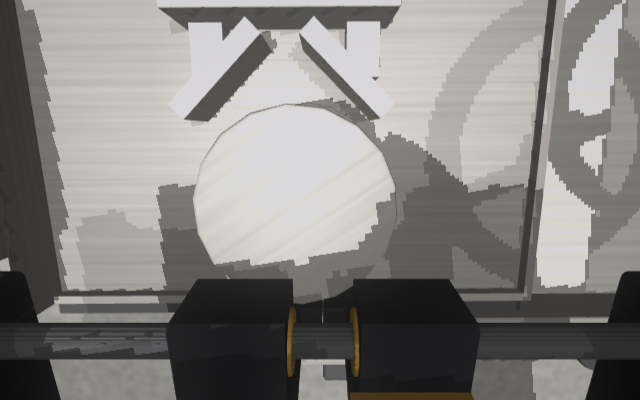

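The cell slides upright, with the cap at (295,203), under about 5 N. The V's mouth is just ahead at rows 40–120, so I keep pushing.

```bash
python3 -m creep '[{"tx":3,"ty":0,"tz":0.3,"ax":0,"ay":0,"az":0,"gripper":0},{"tx":3,"ty":0,"tz":0.3,"ax":0,"ay":0,"az":0,"gripper":0},{"tx":3,"ty":0,"tz":0.3,"ax":0,"ay":0,"az":0,"gripper":0},{"tx":3,"ty":0,"tz":0.3,"ax":0,"ay":0,"az":0,"gripper":0},{"tx":0,"ty":0,"tz":0,"ax":0,"ay":0,"az":0,"gripper":0}]'
python3 - <<'E'
from h import *
togo2(-41,162,51.5)
snap('wrist','w4.png')
E
```

```text
t: 7.3
position: [0.5188, 0.0512, 0.2164]
tool_rot: [179.8, -6.2, -8.6]
force: [-9.4, 2.1, 7.0]
width: 0.0005
t 7.3 clamp xy [-66.2 164.8] tipz 50.4 rot [179.82  -6.16  -8.6 ] F [-9.4  2.1  7. ] w 0.0005 j [ -10.   50.   -2.  118.   27.    8. -137.]
tip clamp [-48.4 164.3] 51.3
togo mm [7.4 2.3 0.6]
```

View pics/w4.png

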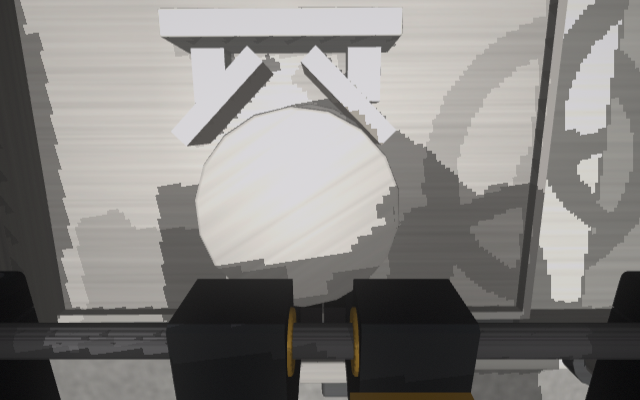

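```bash
python3 -m creep '[{"tx":3,"ty":0,"tz":0.2,"ax":0,"ay":0,"az":0,"gripper":0},{"tx":3,"ty":0,"tz":0.2,"ax":0,"ay":0,"az":0,"gripper":0},{"tx":2,"ty":0,"tz":0.2,"ax":0,"ay":0,"az":0,"gripper":0},{"tx":0,"ty":0,"tz":0,"ax":0,"ay":0,"az":0,"gripper":0}]'
python3 - <<'E'
from h import *
togo2(-41,162,51.5)
snap('wrist','w5.png')
E
```

```text
t: 7.75
position: [0.5216, 0.0502, 0.2162]
tool_rot: [179.6, -5.5, -8.5]
force: [-23.1, 3.5, 16.0]
width: 0.0005
t 7.75 clamp xy [-63.4 164.3] tipz 50.2 rot [179.56  -5.47  -8.47] F [-23.1   3.5  16. ] w 0.0005 j [ -10.   50.   -2.  117.   27.    9. -136.]
tip clamp [-47.5 163. ] 51.0
togo mm [6.6 1.  0.1]
```

View pics/w5.png

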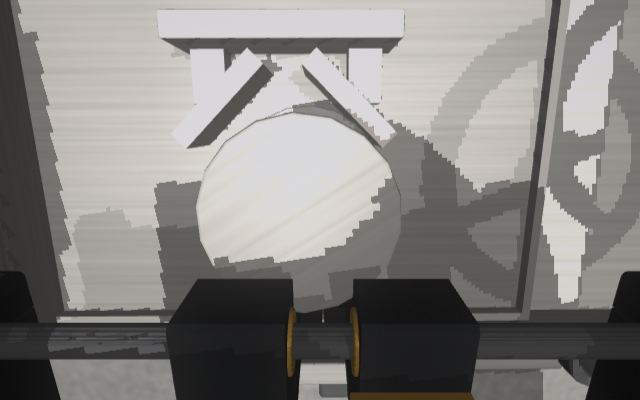

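Run:
```python
from h import *
im,d=snap('scene','s5.png')
cv2.imwrite('pics/s5c.png',cv2.resize(im[180:310,230:400],None,fx=4.5,fy=4.5,interpolation=cv2.INTER_CUBIC))
cal=get_calibration('wrist'); im,d=read_camera('wrist')
# cap height profile
for (u,v) in [(299,120),(299,170),(299,220),(299,260),(220,200),(380,200),(299,300),(230,300),(230,290),(290,300),(350,300),(400,300),(320,310)]:
    X=pix2w(cal,u,v,d=d[v,u]); print((u,v),w2c(X),round(X[2],4))
```

```text
(299, 120) [ 17.9 169.1] 0.1168
(299, 170) [  5.7 169.3] 0.1168
(299, 220) [ -7.4 169.4] 0.1167
(299, 260) [-18.2 169.5] 0.1173
(220, 200) [ -2.  189.6] 0.1168
(380, 200) [ -2.  148.6] 0.117
(299, 300) [-30.1 169.8] 0.1164
(230, 300) [-21.2 183.9] 0.1333
(230, 290) [-21. 185.] 0.1288
(290, 300) [-23.5 171. ] 0.129
(350, 300) [-40.7 153.9] 0.0965
(400, 300) [-21.1 146.3] 0.1336
(320, 310) [-43.8 164. ] 0.0974
```

View pics/s5c.png

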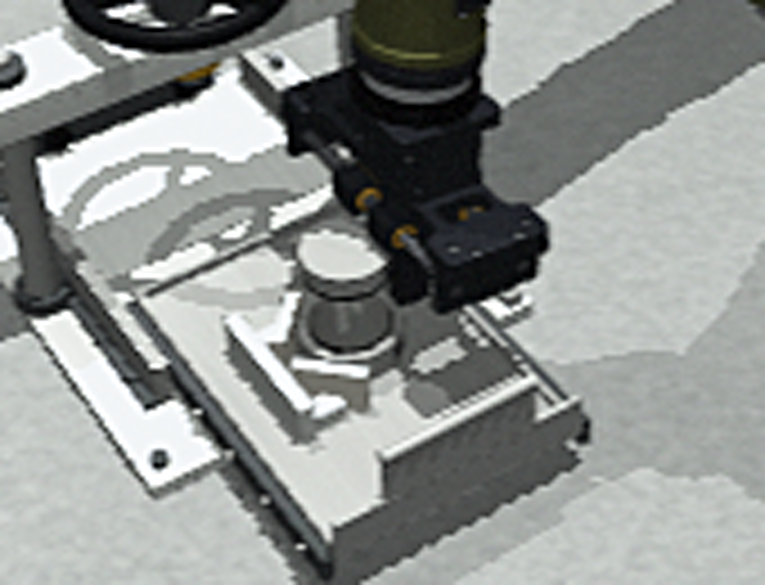

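```bash
python3 -m creep '[{"tx":-1,"ty":0,"tz":-1.5,"ax":0,"ay":0,"az":0,"gripper":0},{"tx":0,"ty":0,"tz":0,"ax":0,"ay":0,"az":0,"gripper":0}]'
python3 -c "
from h import *
togo2(-41,162,51.5)"
```

```text
t: 8.1
position: [0.5267, 0.0507, 0.2181]
tool_rot: [180.0, -6.4, -8.6]
force: [-2.5, 0.6, -1.4]
width: -0.0001
t 8.1 clamp xy [-58.3 165.5] tipz 52.1 rot [179.96  -6.36  -8.6 ] F [-2.5  0.6 -1.4] w -0.0001 j [ -10.   50.   -2.  117.   27.    9. -136.]
tip clamp [-40.  165.4] 53.1
togo mm [-1.2  3.4  1.5]
```

Run:
```python
from h import *
cal=get_calibration('wrist'); im,d=snap('wrist','w6.png')
for (u,v) in [(299,120),(299,170),(299,220),(299,260),(220,200),(380,200)]:
    X=pix2w(cal,u,v,d=d[v,u]); print((u,v),w2c(X),round(X[2],4))
```

```text
(299, 120) [ 24.7 171.1] 0.1166
(299, 170) [ 12.  171.3] 0.117
(299, 220) [ -1.4 171.5] 0.117
(299, 260) [-12.1 171.5] 0.1183
(220, 200) [-11.2 215.7] 0.0384
(380, 200) [  4.1 150.1] 0.1174
```

View pics/w6.png

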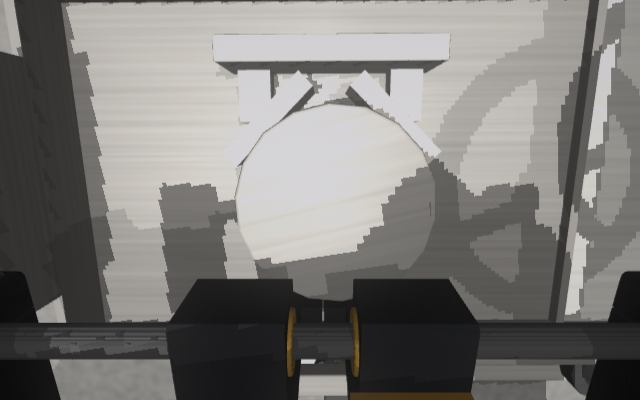

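```bash
python3 -m creep '[{"tx":1.5,"ty":0,"tz":0,"ax":0,"ay":0,"az":0,"gripper":0},{"tx":1.5,"ty":0,"tz":0,"ax":0,"ay":0,"az":0,"gripper":0},{"tx":0,"ty":0,"tz":0,"ax":0,"ay":0,"az":0,"gripper":0}]'
python3 - <<'E'
from h import *
togo2(-41,162,51.5)
cal=get_calibration('wrist'); im,d=snap('wrist','w7.png')
E
```

```text
t: 8.45
position: [0.5281, 0.0495, 0.2176]
tool_rot: [179.8, -6.1, -8.7]
force: [-11.1, 1.7, 0.1]
width: 0.0004
t 8.45 clamp xy [-56.7 164.5] tipz 51.6 rot [179.77  -6.06  -8.66] F [-11.1   1.7   0.1] w 0.0004 j [  -9.   50.   -3.  116.   27.    9. -136.]
tip clamp [-39.2 163.8] 52.6
togo mm [-1.9  1.8  0.9]
```

View pics/w7.png

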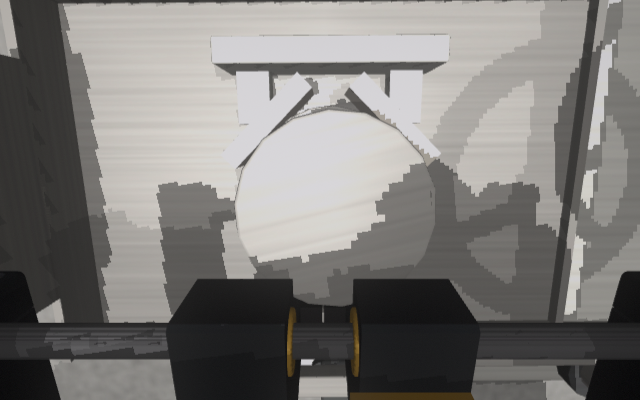

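```bash
python3 -m creep '[{"tx":-4,"ty":0,"tz":0,"ax":0,"ay":0,"az":0,"gripper":0},{"tx":-5,"ty":0,"tz":0,"ax":0,"ay":0,"az":0,"gripper":0},{"tx":0,"ty":0,"tz":-25,"ax":0,"ay":0,"az":0,"gripper":0},{"tx":0,"ty":0,"tz":-40,"ax":0,"ay":0,"az":0,"gripper":0},{"tx":0,"ty":0,"tz":-40,"ax":0,"ay":-6,"az":0,"gripper":0},{"tx":0,"ty":0,"tz":-40,"ax":0,"ay":0,"az":0,"gripper":0},{"tx":0,"ty":0,"tz":0,"ax":0,"ay":0,"az":0,"gripper":0}]'
python3 - <<'E'
from h import *
togo(0,345,200,81.5)
cal=get_calibration('wrist'); im,d=snap('wrist','w8.png')
E
```

```text
t: 9.2
position: [0.5135, 0.053, 0.3637]
tool_rot: [-179.8, -1.8, -8.9]
force: [1.0, 0.2, 1.5]
width: 0.0004
t 9.2 clamp xy [-71.8 165.8] tipz 197.7 rot [-179.76   -1.84   -8.87] F [1.  0.2 1.5] w 0.0004 j [   0.   35.  -18.  111.   20.   34. -130.]
togo mm [  70.7 -179.7    0.7] az -90.37
```

View pics/w8.png

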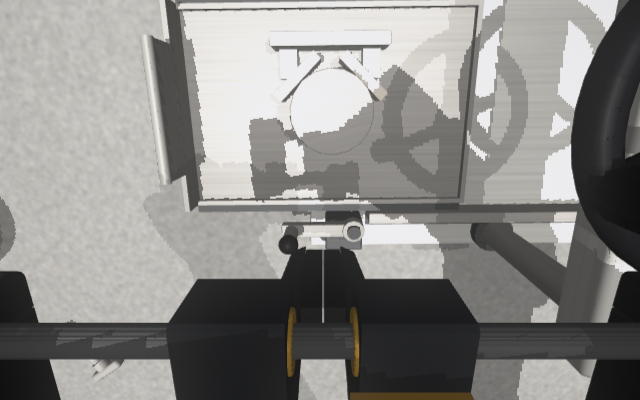

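Run:
```python
from h import *
cal=get_calibration('wrist')
for n,p,z in [('capL',(290,111),.116),('capR',(374,111),.116),('capT',(332,68),.116),('capB',(332,154),.116),('bar l',(270,32),.066),('bar r',(391,32),.066),('beadT',(148,37),.097),('beadB',(165,184),.097),('knob',(289,243),.09),('pivot',(353,231),.055)]:
    print(n,w2c(pix2w(cal,*p,z=z)))
```

```text
capL [  0.4 186. ]
capR [1.000e-01 1.329e+02]
capT [ 25.7 159.5]
capB [-27.  159.4]
bar l [ 54.8 203.5]
bar r [ 54.3 115.6]
beadT [ 46.9 278.6]
beadB [-51.  280.1]
knob [-100.3  192.3]
pivot [-103.8  139.3]
```

```bash
python3 -m creep '[{"tx":18,"ty":-40,"tz":0,"ax":0,"ay":-1.8,"az":0,"gripper":0},{"tx":18,"ty":-40,"tz":0,"ax":0,"ay":0,"az":0,"gripper":0},{"tx":18,"ty":-40,"tz":0,"ax":0,"ay":0,"az":0,"gripper":0},{"tx":18,"ty":-40,"tz":0,"ax":0,"ay":0,"az":0,"gripper":0},{"tx":0,"ty":0,"tz":0,"ax":0,"ay":0,"az":-8.5,"gripper":0},{"tx":0,"ty":0,"tz":0,"ax":0,"ay":0,"az":-8.5,"gripper":0},{"tx":0,"ty":0,"tz":0,"ax":0,"ay":0,"az":-8.5,"gripper":0},{"tx":0,"ty":0,"tz":0,"ax":0,"ay":0,"az":-8.5,"gripper":0},{"tx":0,"ty":0,"tz":0,"ax":0,"ay":0,"az":-8.5,"gripper":0},{"tx":0,"ty":0,"tz":0,"ax":0,"ay":0,"az":-8.5,"gripper":0},{"tx":0,"ty":0,"tz":0,"ax":0,"ay":0,"az":-8.5,"gripper":0},{"tx":0,"ty":0,"tz":0,"ax":0,"ay":0,"az":-8.5,"gripper":0}]'
python3 - <<'E'
from h import *
togo(0,318,76,81.5)
E
```

```text
t: 10.45
position: [0.6063, 0.2, 0.3563]
tool_rot: [-179.4, 0.4, 59.6]
force: [-0.3, 0.6, 0.4]
width: 0.0003
t 10.45 clamp xy [ -1.7 324.9] tipz 190.3 rot [-179.36    0.36   59.57] F [-0.3  0.6  0.4] w 0.0003 j [ -3.  48. -37.  89.  32.  55. -81.]
togo mm [ -5.    5.5 114.2] az -21.93
```

```bash
python3 -m creep '[{"tx":0,"ty":0,"tz":0,"ax":0,"ay":0,"az":-7.5,"gripper":0},{"tx":0,"ty":0,"tz":0,"ax":0,"ay":0,"az":-7.5,"gripper":0},{"tx":0,"ty":0,"tz":0,"ax":0,"ay":0,"az":-7,"gripper":0},{"tx":0,"ty":2,"tz":38,"ax":0,"ay":0,"az":0,"gripper":0},{"tx":0,"ty":0,"tz":38,"ax":0,"ay":0,"az":0,"gripper":0},{"tx":0,"ty":0,"tz":38,"ax":0,"ay":0,"az":0,"gripper":0},{"tx":0,"ty":0,"tz":0,"ax":0,"ay":0,"az":0,"gripper":0}]'
python3 - <<'E'
from h import *
togo(0,293,76,81.5)
togo(0,132,76,81.5)
snap('scene','s9.png')
E
```

```text
t: 11.15
position: [0.6045, 0.1982, 0.2375]
tool_rot: [-178.8, 0.5, 81.3]
force: [-0.9, -0.6, -0.4]
width: 0.0009
t 11.15 clamp xy [ -3.2 322.8] tipz 71.5 rot [-178.8     0.47   81.29] F [-0.9 -0.6 -0.4] w 0.0009 j [ -3.  57. -37.  93.  44.  47. -68.]
togo mm [-29.9   3.2  -4.3] az -0.21
t 11.15 clamp xy [ -3.2 322.8] tipz 71.5 rot [-178.8     0.47   81.29] F [-0.9 -0.6 -0.4] w 0.0009 j [ -3.  57. -37.  93.  44.  47. -68.]
togo mm [-190.9    3.8   -3. ] az -0.21
```

View pics/s9.png

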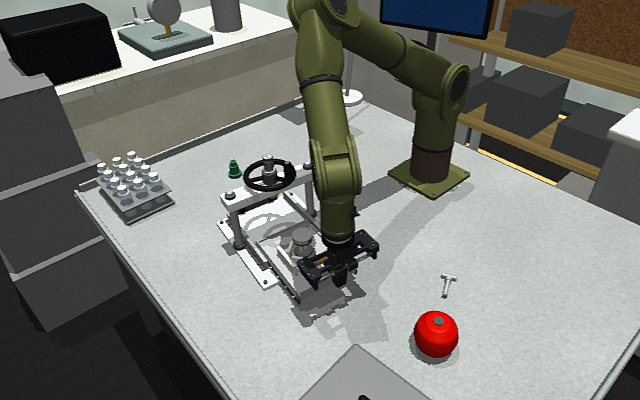

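```bash
python3 -m creep '[{"tx":-10,"ty":1,"tz":-2.5,"ax":0,"ay":0,"az":0,"gripper":0},{"tx":-8,"ty":1,"tz":0,"ax":0,"ay":0,"az":0,"gripper":0},{"tx":-5,"ty":1,"tz":0,"ax":0,"ay":0,"az":0,"gripper":0},{"tx":-3,"ty":0,"tz":0,"ax":0,"ay":0,"az":0,"gripper":0},{"tx":-2,"ty":0,"tz":0,"ax":0,"ay":0,"az":0,"gripper":0},{"tx":-2,"ty":0,"tz":0,"ax":0,"ay":0,"az":0,"gripper":0},{"tx":-2,"ty":0,"tz":0,"ax":0,"ay":0,"az":0,"gripper":0},{"tx":-4,"ty":0,"tz":0,"ax":0,"ay":0,"az":0,"gripper":0},{"tx":-6,"ty":0,"tz":0,"ax":0,"ay":0,"az":0,"gripper":0},{"tx":-8,"ty":0,"tz":0,"ax":0,"ay":0,"az":0,"gripper":0},{"tx":-8,"ty":0,"tz":0,"ax":0,"ay":0,"az":0,"gripper":0},{"tx":-8,"ty":0,"tz":0,"ax":0,"ay":0,"az":0,"gripper":0}]'
python3 - <<'E'
from h import *
togo(0,132,76,81.5)
E
```

```text
t: 12.4
position: [0.599, 0.133, 0.2462]
tool_rot: [-179.2, 0.1, 81.2]
force: [0.1, 0.7, 0.4]
width: 0.0004
t 12.4 clamp xy [  1.  257.6] tipz 80.2 rot [-1.7924e+02  1.3000e-01  8.1240e+01] F [0.1 0.7 0.4] w 0.0004 j [  3.  55. -38.  97.  45.  45. -65.]
togo mm [-125.6   -0.4    4.5] az -0.26
```

```bash
python3 -m creep '[{"tx":-8,"ty":0,"tz":0.5,"ax":0,"ay":0,"az":0,"gripper":0},{"tx":-8,"ty":0,"tz":0.5,"ax":0,"ay":0,"az":0,"gripper":0},{"tx":-8,"ty":0,"tz":0.5,"ax":0,"ay":0,"az":0,"gripper":0},{"tx":-8,"ty":0,"tz":0.5,"ax":0,"ay":0,"az":0,"gripper":0},{"tx":-8,"ty":0,"tz":0.5,"ax":0,"ay":0,"az":0,"gripper":0},{"tx":-8,"ty":0,"tz":0.5,"ax":0,"ay":0,"az":0,"gripper":0},{"tx":-8,"ty":0,"tz":0.5,"ax":0,"ay":0,"az":0,"gripper":0},{"tx":-8,"ty":0,"tz":0.5,"ax":0,"ay":0,"az":0,"gripper":0},{"tx":-8,"ty":0,"tz":0.5,"ax":0,"ay":0,"az":0,"gripper":0},{"tx":-8,"ty":0,"tz":0.5,"ax":0,"ay":0,"az":0,"gripper":0},{"tx":-8,"ty":0,"tz":0.5,"ax":0,"ay":0,"az":0,"gripper":0}]'
python3 - <<'E'
from h import *
togo(0,132,76,81.5)
snap('wrist','w10.png')
E
```

```text
t: 13.5
position: [0.5857, 0.0465, 0.2409]
tool_rot: [-179.3, 0.1, 81.3]
force: [-0.2, 0.6, 0.7]
width: 0.0003
t 13.5 clamp xy [  0.6 170.1] tipz 74.9 rot [-1.7926e+02  8.0000e-02  8.1270e+01] F [-0.2  0.6  0.7] w 0.0003 j [ 11.  54. -37. 102.  47.  41. -61.]
togo mm [-38.1  -0.5  -1. ] az -0.23
```

View pics/w10.png

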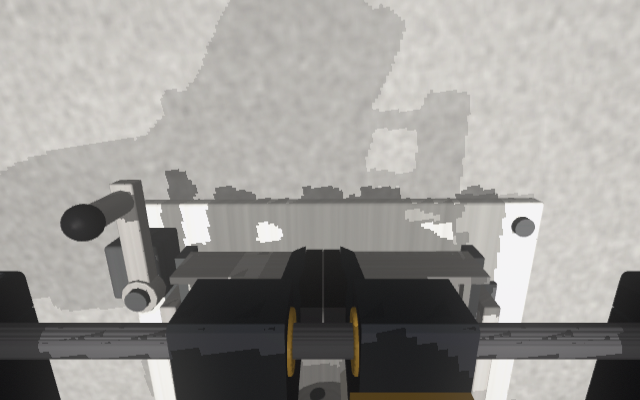

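```bash
python3 -m creep '[{"tx":-8,"ty":0,"tz":0,"ax":0,"ay":0,"az":0,"gripper":0},{"tx":-7,"ty":0,"tz":0,"ax":0,"ay":0,"az":0,"gripper":0},{"tx":-6,"ty":0,"tz":0,"ax":0,"ay":0,"az":0,"gripper":0},{"tx":-4,"ty":0,"tz":0,"ax":0,"ay":0,"az":0,"gripper":0},{"tx":-3,"ty":0,"tz":0,"ax":0,"ay":0,"az":0,"gripper":0},{"tx":-3,"ty":0,"tz":0,"ax":0,"ay":0,"az":0,"gripper":0},{"tx":-3,"ty":0,"tz":0,"ax":0,"ay":0,"az":0,"gripper":0},{"tx":-2,"ty":0,"tz":0,"ax":0,"ay":0,"az":0,"gripper":0}]'
python3 - <<'E'
from h import *
togo(0,132,76,81.5)
E
```

```text
t: 14.35
position: [0.5805, 0.0132, 0.2411]
tool_rot: [-179.3, -0.2, 81.3]
force: [1.8, 6.6, -4.1]
width: 0.0008
t 14.35 clamp xy [  0.4 136.4] tipz 75.1 rot [-1.793e+02 -1.700e-01  8.135e+01] F [ 1.8  6.6 -4.1] w 0.0008 j [ 15.  54. -37. 103.  48.  41. -58.]
togo mm [-4.4 -0.4 -0.9] az -0.15
```

```bash
python3 -m creep '[{"tx":-1.5,"ty":0,"tz":0,"ax":0,"ay":0,"az":0,"gripper":0},{"tx":-1,"ty":0,"tz":0,"ax":0,"ay":0,"az":0,"gripper":0},{"tx":0,"ty":0,"tz":0,"ax":0,"ay":0,"az":0,"gripper":0}]'
python3 - <<'E'
from h import *
togo(0,132,76,81.5)
im,d=snap('wrist','w11.png')
im,d=snap('scene','s11.png')
cv2.imwrite('pics/s11c.png',cv2.resize(im[120:310,200:400],None,fx=3.5,fy=3.0,interpolation=cv2.INTER_CUBIC))
E
```

```text
t: 14.65
position: [0.5803, 0.0127, 0.2412]
tool_rot: [-179.3, -0.4, 81.5]
force: [1.7, 8.1, -4.1]
width: 0.0002
t 14.65 clamp xy [  0.3 135.8] tipz 75.2 rot [-179.32   -0.37   81.45] F [ 1.7  8.1 -4.1] w 0.0002 j [ 15.  54. -37. 103.  48.  40. -58.]
togo mm [-3.8 -0.3 -0.8] az -0.05
```

View pics/s11c.png

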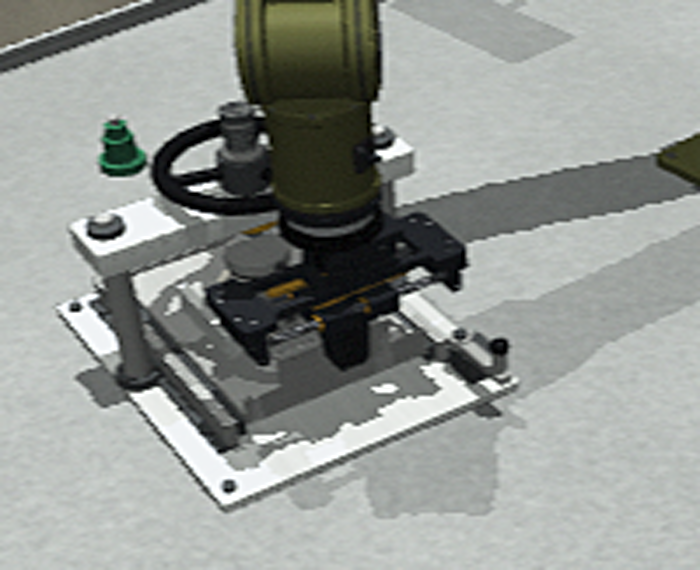

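View pics/w11.png

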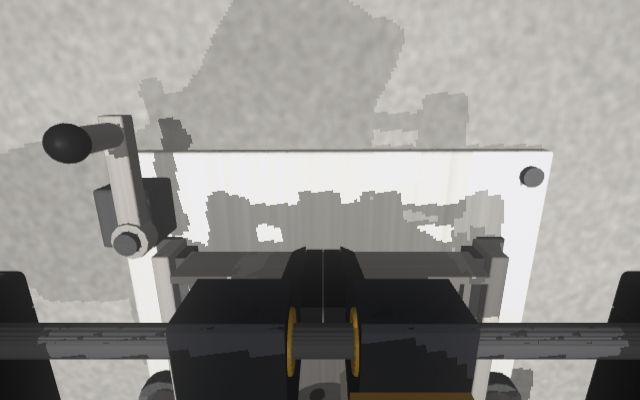

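```bash
python3 - <<'E'
from h import *
cal=get_calibration('wrist'); im,d=read_camera('wrist')
for (u,v) in [(250,249),(250,252),(250,254),(250,257),(250,262),(250,270),(420,252),(420,255),(420,262),(420,270),(230,230)]:
    X=pix2w(cal,u,v,d=d[v,u]); print((u,v),w2c(X),round(X[2],4))
E
python3 -m creep '[{"tx":-2,"ty":0,"tz":0,"ax":0,"ay":0,"az":0,"gripper":0},{"tx":-2,"ty":0,"tz":0,"ax":0,"ay":0,"az":0,"gripper":0},{"tx":0,"ty":0,"tz":0,"ax":0,"ay":0,"az":0,"gripper":0}]'
python3 - <<'E'
from h import *
togo(0,132,76,81.5)
E
```

```text
(250, 249) [-49.8 116.4] 0.0132
(250, 252) [-45.1 123.8] 0.0333
(250, 254) [-44.2 124.5] 0.0375
(250, 257) [-43.5 124.3] 0.0409
(250, 262) [-42.  124.5] 0.0476
(250, 270) [-40.4 123.9] 0.0557
(420, 252) [ 55.2 124.9] 0.0344
(420, 255) [ 54.3 124.6] 0.0378
(420, 262) [ 52.3 124.3] 0.046
(420, 270) [ 50.  124.1] 0.0549
(230, 230) [-62.1 129.4] 0.0125
t: 15.1
position: [0.58, 0.0116, 0.2413]
tool_rot: [-179.4, -0.7, 81.6]
force: [2.9, 14.3, -8.0]
width: 0.0001
t 15.1 clamp xy [1.000e-01 1.347e+02] tipz 75.3 rot [-179.37   -0.75   81.59] F [ 2.9 14.3 -8. ] w 0.0001 j [ 15.  54. -37. 103.  48.  40. -58.]
togo mm [-2.7 -0.1 -0.7] az 0.09
```

```bash
python3 -m creep '[{"tx":10,"ty":0,"tz":0,"ax":0,"ay":0,"az":0,"gripper":0},{"tx":30,"ty":0,"tz":-10,"ax":0,"ay":0,"az":0,"gripper":0},{"tx":15,"ty":-10,"tz":-25,"ax":0,"ay":0,"az":0,"gripper":0},{"tx":10,"ty":-30,"tz":-10,"ax":0,"ay":0,"az":0,"gripper":0},{"tx":5,"ty":-35,"tz":0,"ax":0,"ay":0,"az":0,"gripper":0},{"tx":0,"ty":-35,"tz":0,"ax":0,"ay":0,"az":0,"gripper":0},{"tx":0,"ty":-28,"tz":0,"ax":0,"ay":0,"az":0,"gripper":0},{"tx":0,"ty":0,"tz":0,"ax":0,"ay":0,"az":0,"gripper":0}]'
python3 - <<'E'
from h import *
togo(-134,203,62,81.5)
im,d=snap('wrist','w12.png')
E
```

```text
t: 15.9
position: [0.4507, 0.0953, 0.2881]
tool_rot: [-179.1, 0.3, 81.5]
force: [-0.4, -0.3, -0.6]
width: 0.0005
t 15.9 clamp xy [-140.1  198.3] tipz 122.1 rot [-179.09    0.3    81.52] F [-0.4 -0.3 -0.6] w 0.0005 j [  4.  43. -35. 122.  50.  31. -78.]
togo mm [ 5.   7.1 60. ] az 0.02
```

View pics/w12.png

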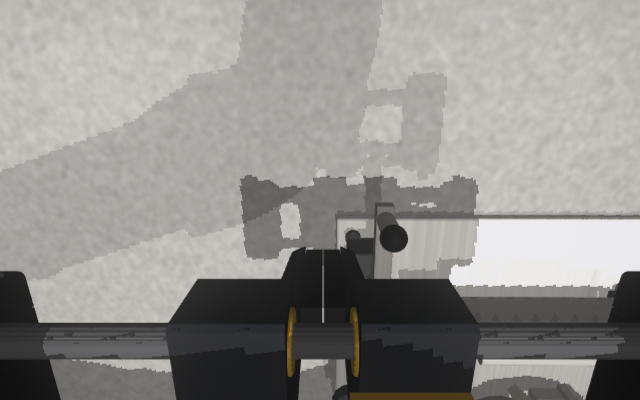

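```bash
python3 - <<'E'
from h import *
print(w2c(pix2w(get_calibration('wrist'),393.5,238,z=.09)))
E
python3 -m creep '[{"tx":3,"ty":3,"tz":20,"ax":0,"ay":0,"az":0,"gripper":0},{"tx":2,"ty":2,"tz":20,"ax":0,"ay":0,"az":0,"gripper":0},{"tx":0,"ty":0,"tz":20,"ax":0,"ay":0,"az":0,"gripper":0},{"tx":0,"ty":0,"tz":0,"ax":0,"ay":0,"az":0,"gripper":0}]'
python3 - <<'E'
from h import *
togo(-134,203,62,81.5)
im,d=snap('wrist','w13.png')
th=np.radians(np.arange(0,100,10))
c=np.stack([-104+55*np.sin(th)-6*np.cos(th)-17.5,140+55*np.cos(th)+6*np.sin(th)+9],1); print(np.round(c,1).tolist()); print(np.round(np.diff(c,axis=0),1).tolist())
E
```

```text
[-101.2  198. ]
t: 16.35
position: [0.4598, 0.099, 0.2259]
tool_rot: [-179.2, 0.2, 81.2]
force: [0.2, 0.7, 1.0]
width: 0.0004
t 16.35 clamp xy [-131.7  203.3] tipz 59.9 rot [-179.18    0.23   81.23] F [0.2 0.7 1. ] w 0.0004 j [ -1.  50. -27. 122.  60.  23. -86.]
togo mm [-0.3 -2.3 -2.1] az -0.27
[[-127.5, 204.0], [-117.9, 204.2], [-108.3, 202.7], [-99.2, 199.6], [-90.7, 195.0], [-83.2, 188.9], [-76.9, 181.7], [-71.9, 173.4], [-68.4, 164.5], [-66.5, 155.0]]
[[9.6, 0.2], [9.5, -1.5], [9.1, -3.1], [8.5, -4.6], [7.5, -6.0], [6.4, -7.3], [5.0, -8.2], [3.5, -9.0], [1.9, -9.5]]
```

View pics/w13.png

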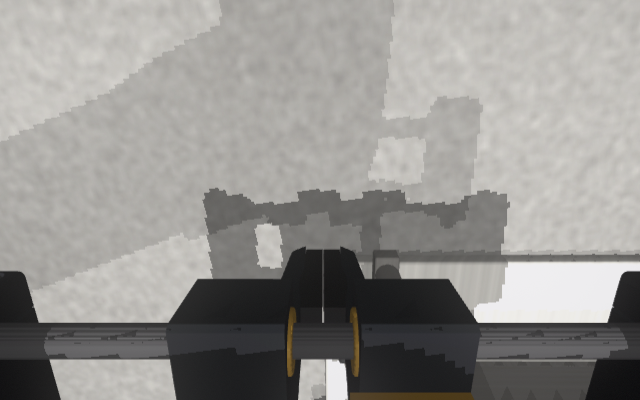

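```bash
python3 -m creep '[{"tx":-2,"ty":4,"tz":0,"ax":0,"ay":0,"az":0,"gripper":0},{"tx":0,"ty":9.5,"tz":0,"ax":0,"ay":0,"az":0,"gripper":0},{"tx":-1.5,"ty":9.5,"tz":0,"ax":0,"ay":0,"az":0,"gripper":0},{"tx":-3,"ty":9,"tz":0,"ax":0,"ay":0,"az":0,"gripper":0},{"tx":-4.5,"ty":8.5,"tz":0,"ax":0,"ay":0,"az":0,"gripper":0},{"tx":-6,"ty":7.5,"tz":0,"ax":0,"ay":0,"az":0,"gripper":0},{"tx":0,"ty":0,"tz":0,"ax":0,"ay":0,"az":0,"gripper":0}]'
python3 - <<'E'
from h import *
togo(-83,187,60,81.5)
im,d=snap('wrist','w14.png')
E
```

```text
t: 17.1
position: [0.5051, 0.0737, 0.2276]
tool_rot: [-179.4, 0.1, 81.1]
force: [-0.4, -0.1, -0.5]
width: 0.0006
t 17.1 clamp xy [-83.1 185. ] tipz 61.6 rot [-1.7937e+02  1.1000e-01  8.1070e+01] F [-0.4 -0.1 -0.5] w 0.0006 j [  5.  51. -31. 116.  55.  30. -76.]
togo mm [2.  0.1 1.6] az -0.43
```

View pics/w14.png

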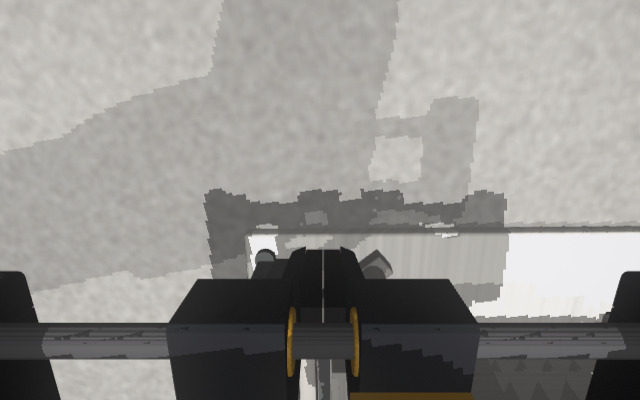

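```bash
python3 -m creep '[{"tx":-6,"ty":6.5,"tz":0,"ax":0,"ay":0,"az":0,"gripper":0},{"tx":-7.5,"ty":6,"tz":0,"ax":0,"ay":0,"az":0,"gripper":0},{"tx":-8,"ty":5,"tz":0,"ax":0,"ay":0,"az":0,"gripper":0},{"tx":-7,"ty":4,"tz":0,"ax":0,"ay":0,"az":0,"gripper":0},{"tx":-3,"ty":1,"tz":0,"ax":0,"ay":0,"az":0,"gripper":0},{"tx":0,"ty":0,"tz":0,"ax":0,"ay":0,"az":0,"gripper":0}]'
python3 - <<'E'
from h import *
togo(-66,155,60,81.5)
im,d=snap('wrist','w15.png')
E
```

```text
t: 17.75
position: [0.5197, 0.0422, 0.2264]
tool_rot: [-179.0, -0.1, 81.4]
force: [-5.8, 5.8, 0.1]
width: 0.0003
t 17.75 clamp xy [-64.  156.1] tipz 60.4 rot [-1.7901e+02 -1.4000e-01  8.1380e+01] F [-5.8  5.8  0.1] w 0.0003 j [ 10.  52. -33. 114.  54.  32. -70.]
togo mm [-1.1 -2.   0.4] az -0.12
```

View pics/w15.png

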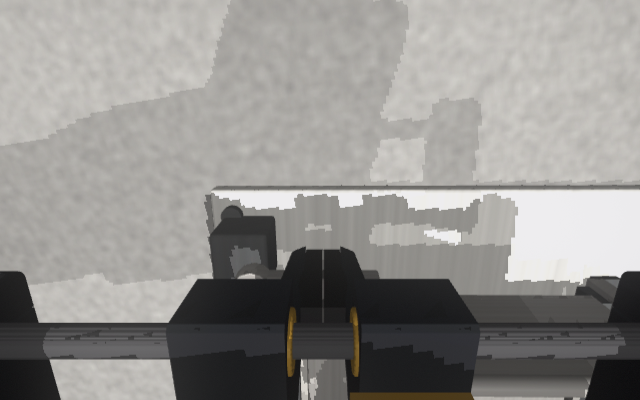

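```bash
python3 -m creep '[{"tx":5,"ty":-3,"tz":0,"ax":0,"ay":0,"az":0,"gripper":0},{"tx":4,"ty":0,"tz":0,"ax":0,"ay":0,"az":0,"gripper":0},{"tx":0,"ty":10,"tz":0,"ax":0,"ay":0,"az":0,"gripper":0},{"tx":0,"ty":8,"tz":0,"ax":0,"ay":0,"az":0,"gripper":0},{"tx":-4,"ty":0,"tz":0,"ax":0,"ay":0,"az":0,"gripper":0},{"tx":-4,"ty":0,"tz":0,"ax":0,"ay":0,"az":0,"gripper":0},{"tx":-2,"ty":0,"tz":0,"ax":0,"ay":0,"az":0,"gripper":0},{"tx":-2,"ty":0,"tz":0,"ax":0,"ay":0,"az":0,"gripper":0},{"tx":0,"ty":0,"tz":0,"ax":0,"ay":0,"az":0,"gripper":0}]'
python3 - <<'E'
from h import *
togo(-50,155,60,81.5)
E
```

```text
t: 18.7
position: [0.5369, 0.0387, 0.227]
tool_rot: [-179.4, -0.5, 81.4]
force: [3.3, 8.4, -5.5]
width: 0.0004
t 18.7 clamp xy [-46.5 155.2] tipz 61.0 rot [-179.44   -0.47   81.41] F [ 3.3  8.4 -5.5] w 0.0004 j [ 11.  53. -34. 111.  53.  33. -67.]
togo mm [-0.2 -3.5  1. ] az -0.09
```

```bash
python3 -m creep '[{"tx":6,"ty":0,"tz":0,"ax":0,"ay":0,"az":0,"gripper":0},{"tx":20,"ty":0,"tz":0,"ax":0,"ay":0,"az":0,"gripper":0},{"tx":15,"ty":0,"tz":-40,"ax":0,"ay":0,"az":0,"gripper":1},{"tx":0,"ty":0,"tz":-45,"ax":0,"ay":0,"az":0,"gripper":1},{"tx":0,"ty":0,"tz":-45,"ax":0,"ay":0,"az":0,"gripper":1},{"tx":0,"ty":0,"tz":-45,"ax":0,"ay":0,"az":0,"gripper":1},{"tx":0,"ty":0,"tz":-30,"ax":0,"ay":0,"az":0,"gripper":1},{"tx":0,"ty":0,"tz":0,"ax":0,"ay":0,"az":0,"gripper":1}]'
python3 - <<'E'
from h import *
where()
im,d=snap('wrist','w16.png'); np.save('w16.npy',d)
im,d=snap('top','t16.png'); cv2.imwrite('pics/t16c.png',cv2.resize(im[110:250,240:420],None,fx=4.2,fy=4.2,interpolation=cv2.INTER_CUBIC))
E
```

```text
t: 19.5
position: [0.5451, 0.0763, 0.4355]
tool_rot: [-179.6, -0.0, 81.2]
force: [0.5, 0.2, -0.6]
width: 0.0464
t 19.5 clamp xy [-43.9 193.5] tipz 269.5 rot [-1.7964e+02 -2.0000e-02  8.1210e+01] F [ 0.5  0.2 -0.6] w 0.0464 j [ 15.  38. -48.  99.  32.  58. -54.]
```

View pics/w16.png

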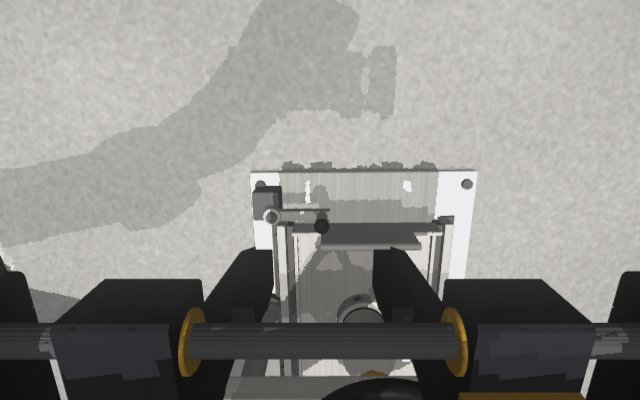

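View pics/t16c.png

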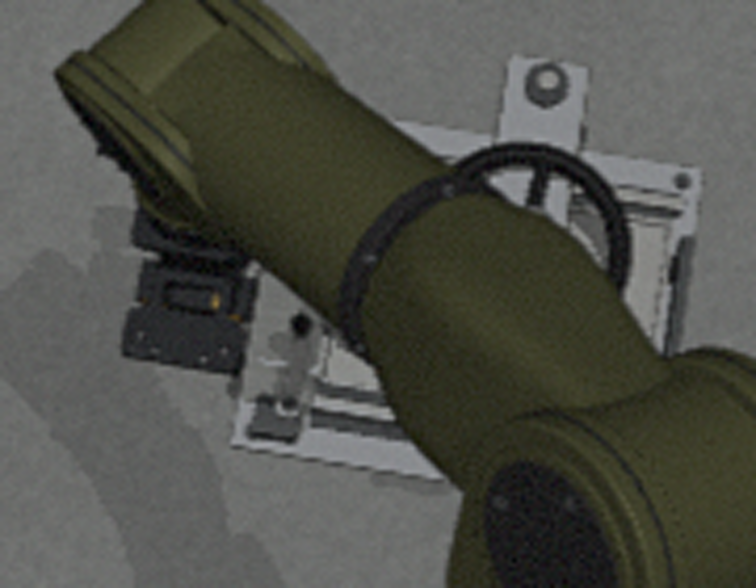

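Run:
```python
from h import *
cal=get_calibration('wrist'); d=np.load('w16.npy')
for n,p,z in [('knob',(322,226),.089),('pivot',(272,216),.057),('bar end',(330,210),.053),('wall',(380,223),.06)]:
    X=pix2w(cal,*p,d=d[p[1],p[0]]); print(n,w2c(pix2w(cal,*p,z=z)),w2c(X),round(X[2],4))
im=cv2.imread('pics/w16.png'); cv2.imwrite('pics/w16c.png',cv2.resize(im[160:400,220:480],None,fx=2.5,fy=2.5,interpolation=cv2.INTER_CUBIC))
# crank approach: crank clamp pos
togo(-25,59,300,81.5)
```

```text
knob [-49.6 141.4] [-49.7 140.6] 0.087
pivot [-104.1  140.2] [-104.4  139.6] 0.0554
bar end [-41.4 145.7] [-41.1 130.4] 0.009
wall [ 12.2 133.4] [ 17.  121.9] 0.0303
t 19.6 clamp xy [-44.7 192.4] tipz 265.4 rot [-179.26    0.18   81.23] F [ 0.7 -0.7  0.3] w 0.0547 j [ 15.  38. -48. 100.  32.  58. -54.]
togo mm [-133.4   19.8  -34.4] az -0.27
```

View pics/w16c.png

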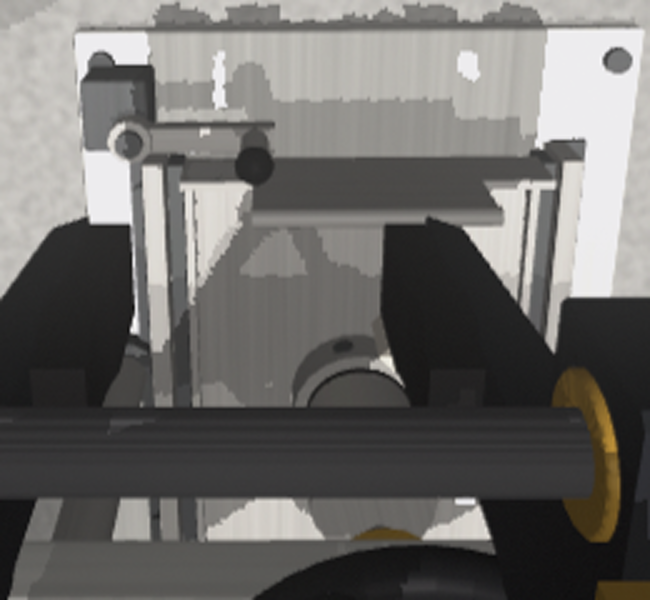

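```bash
python3 -m creep '[{"tx":0,"ty":10,"tz":-25,"ax":0,"ay":0,"az":0,"gripper":0.7},{"tx":-35,"ty":11,"tz":0,"ax":0,"ay":0,"az":0,"gripper":0.7},{"tx":-35,"ty":0,"tz":0,"ax":0,"ay":0,"az":0,"gripper":0.7},{"tx":-30,"ty":0,"tz":0,"ax":0,"ay":0,"az":0,"gripper":0.7},{"tx":0,"ty":0,"tz":0,"ax":0,"ay":0,"az":0,"gripper":0.7}]'
python3 - <<'E'
from h import *
togo(-22,60,300,81.5)
cal=get_calibration('wrist');im,d=snap('wrist','w17.png'); np.save('w17.npy',d)
for n in ['crank_top','wheel_hub','spindle_top','flow_cell']:
    for q in trace('wrist',n)[:2]:
        u,v=q['location']; dd=d[int(v),int(u)]; X=pix2w(cal,u,v,d=dd); print(n,round(q['confidence'],2),np.round([u,v]),q['pixels'].sum(),w2c(X),np.round(X[2],3))
E
```

```text
t: 20.1
position: [0.5496, -0.0318, 0.4534]
tool_rot: [-178.9, 0.4, 80.8]
force: [0.3, -0.3, 0.1]
width: 0.0619
t 20.1 clamp xy [-23.5  87.3] tipz 287.4 rot [-178.93    0.42   80.82] F [ 0.3 -0.3  0.1] w 0.0619 j [ 27.  37. -49.  98.  31.  61. -42.]
togo mm [-27.4   1.5 -12.5] az -0.68
crank_top 0.56 [326. 281.] 2302 [-25.  68.] 0.271
wheel_hub 0.88 [351. 305.] 12805 [-8.4 16.9] 0.217
wheel_hub 0.42 [373. 380.] 1776 [1.4 3.9] 0.272
spindle_top 0.68 [372. 382.] 1775 [1.4 2.5] 0.272
flow_cell 0.79 [349. 224.] 1211 [-1.9 24.5] 0.08
flow_cell 0.27 [348. 179.] 16218 [-1.2 64.2] 0.037
```

View pics/w17.png

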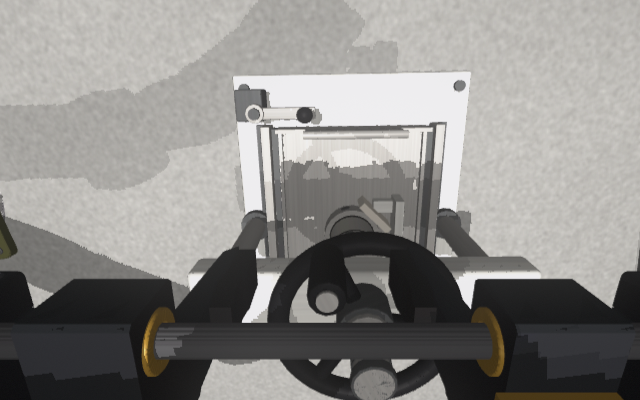

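Run:
```python
from h import *
cal=get_calibration('wrist'); d=np.load('w17.npy')
X=pix2w(cal,326,298,z=.275);c=w2c(X);print('crank',c,np.hypot(*c),np.degrees(np.arctan2(c[1],c[0])), d[298,326]and pix2w(cal,326,298,d=d[298,326])[2])
for p in [(375,384),(375,375),(370,390)]:
  X=pix2w(cal,*p,d=d[p[1],p[0]]);print('spindle',w2c(X),X[2])
for p in [(345,215),(345,228),(355,235)]:
  X=pix2w(cal,*p,d=d[p[1],p[0]]);print('cell',w2c(X),X[2])
```

```text
crank [-24.4  67.4] 71.6806808003384 109.90115790624786 0.2777297616435567
spindle [ 4.1 10.5] 0.2750483328635531
spindle [ 3.8 17. ] 0.2750469529676524
spindle [1.5 5.3] 0.2742224585198638
cell [-3.5 36.6] 0.05915845938733166
cell [-5.  33.5] 0.09127550967237313
cell [-5.3 80.5] 0.22051711800607943
```

Run:
```python
from h import *
where()
cal=get_calibration('wrist');im,d=snap('wrist','w18.png'); np.save('w18.npy',d)
for n in ['crank_top','spindle_top','keeper_peg']:
    for q in trace('wrist',n)[:1]:
        u,v=q['location']; dd=d[int(v),int(u)]; X=pix2w(cal,u,v,d=dd); print(n,round(q['confidence'],2),np.round([u,v]),w2c(X),np.round(X[2],3))
where()
g=cv2.cvtColor(im,cv2.COLOR_BGR2GRAY)
cv2.imwrite('pics/w18c.png',cv2.resize(im[220:400,250:450],None,fx=3,fy=3,interpolation=cv2.INTER_CUBIC))
```

```text
t 20.35 clamp xy [-23.8  94.5] tipz 289.9 rot [-1.7919e+02  4.0000e-02  8.1420e+01] F [ 1.  -1.   0.5] w 0.0617 j [ 26.  37. -50.  97.  31.  61. -42.]
crank_top 0.86 [323. 292.] [-26.1  68.7] 0.272
spindle_top 0.97 [369. 381.] [ 0.7 11.4] 0.274
keeper_peg 0.92 [278. 118.] [-76.9 144.3] 0.054
t 20.55 clamp xy [-23.5  94.1] tipz 290.4 rot [-1.7926e+02  7.0000e-02  8.1360e+01] F [ 0.9 -0.4 -0.3] w 0.0616 j [ 27.  37. -50.  97.  31.  61. -42.]
```

View pics/w18c.png

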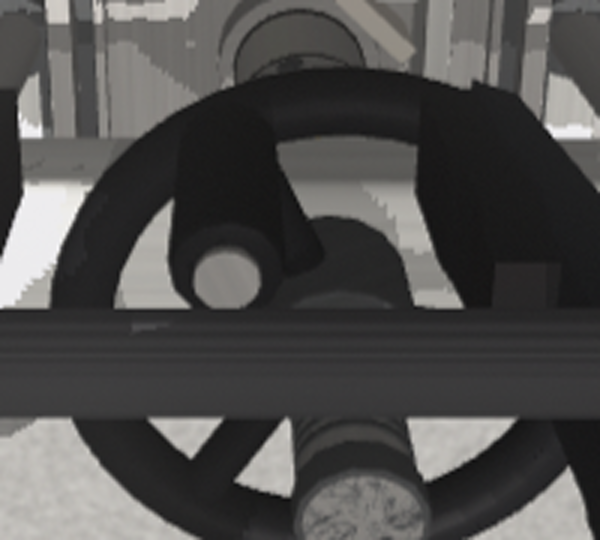

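Run:
```python
from h import *
cal=get_calibration('wrist'); d=np.load('w18.npy')
X=pix2w(cal,326,313.3,z=.275);c=w2c(X);print('crank',c,np.hypot(*c),np.degrees(np.arctan2(c[1],c[0])))
X=pix2w(cal,371.5,391,z=.274);print('spindle',w2c(X))
togo(-26,58.5,236,81.5)
```

```text
crank [-23.9  57.1] 61.900080775391565 112.71242670840931
spindle [2.9 3.2]
t 20.55 clamp xy [-23.5  94.1] tipz 290.4 rot [-1.7926e+02  7.0000e-02  8.1360e+01] F [ 0.9 -0.4 -0.3] w 0.0616 j [ 27.  37. -50.  97.  31.  61. -42.]
togo mm [-35.5  -1.7  54.4] az -0.14
```

```bash
python3 -m creep '[{"tx":-18,"ty":-1,"tz":0,"ax":0.4,"ay":0,"az":0,"gripper":0.7},{"tx":-17.5,"ty":-1,"tz":0,"ax":0,"ay":0,"az":0,"gripper":0.7},{"tx":0,"ty":0,"tz":18,"ax":0,"ay":0,"az":0,"gripper":0.7},{"tx":0,"ty":0,"tz":18,"ax":0,"ay":0,"az":0,"gripper":0.7},{"tx":0,"ty":0,"tz":18,"ax":0,"ay":0,"az":0,"gripper":0.7},{"tx":0,"ty":0,"tz":0,"ax":0,"ay":0,"az":0,"gripper":0.7},{"tx":0,"ty":0,"tz":0,"ax":0,"ay":0,"az":0,"gripper":0.7}]'
python3 - <<'E'
from h import *
togo(-25.3,58.8,236,81.5)
cal=get_calibration('wrist');im,d=snap('wrist','w19.png'); np.save('w19.npy',d)
E
```

```text
t: 21.25
position: [0.5423, -0.0603, 0.4028]
tool_rot: [-178.9, 0.1, 81.3]
force: [-0.4, 0.6, -0.5]
width: 0.0615
t 21.25 clamp xy [-26.5  58. ] tipz 236.8 rot [-1.7886e+02  7.0000e-02  8.1310e+01] F [-0.4  0.6 -0.5] w 0.0615 j [ 29.  40. -47. 102.  35.  55. -42.]
togo mm [0.8 1.2 0.8] az -0.19
```

View pics/w19.png

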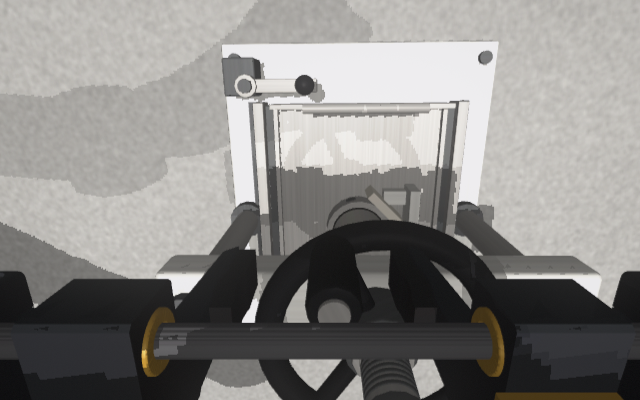

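```bash
python3 -m creep '[{"tx":0.5,"ty":2,"tz":0,"ax":0,"ay":0,"az":0,"gripper":0.1},{"tx":0,"ty":0,"tz":0,"ax":0,"ay":0,"az":0,"gripper":0.1},{"tx":0,"ty":0,"tz":0,"ax":0,"ay":0,"az":0,"gripper":0.1},{"tx":0,"ty":0,"tz":0,"ax":0,"ay":0,"az":0,"gripper":0.1}]' 25
python3 - <<'E'
from h import *
s=where()
c=w2c(s['position']);print(np.hypot(*c),np.degrees(np.arctan2(c[1],c[0])))
E
```

```text
t: 21.7
position: [0.5442, -0.0605, 0.4027]
tool_rot: [-178.9, 0.1, 81.3]
force: [-0.4, 0.5, 1.0]
width: 0.0317
t 21.7 clamp xy [-24.6  58.1] tipz 236.7 rot [-1.7888e+02  8.0000e-02  8.1270e+01] F [-0.4  0.5  1. ] w 0.0317 j [ 29.  40. -47. 102.  35.  55. -42.]
63.09334354747734 112.94818391446161
```

```bash
python3 -m creep '[{"tx":0,"ty":0,"tz":0,"ax":0,"ay":0,"az":0,"gripper":0.1},{"tx":0,"ty":0,"tz":0,"ax":0,"ay":0,"az":0,"gripper":0.1}]' 25
cat >> h.py <<'E'
def grasp():
    from scipy.spatial.transform import Rotation as Ro
    s=where(); R=Ro.from_euler('xyz',s['tool_rot'],degrees=True).as_matrix()
    g=s['position']+.147*R[:,2]; c=w2c(g); print('grasp',c,round(g[2],4),'r',round(np.hypot(*c),1),'ang',round(np.degrees(np.arctan2(c[1],c[0])),1)); return R,c
def wind(R,ang0,step,n,r=64,c=None):
    """rows for clockwise winding in tool axes"""
    a=np.radians(ang0-step*np.arange(n+1)); P=np.stack([r*np.cos(a),r*np.sin(a)],1)
    if c is not None: P[0]=c
    D=np.diff(P,axis=0)
    for k,(dx,dy) in enumerate(D):
        w=np.array([np.cos(A)*dx-np.sin(A)*dy,np.sin(A)*dx+np.cos(A)*dy,0]); t=R.T@w; print(k,round(ang0-step*(k+1)),np.round(t,1))
E
python3 - <<'E'
from h import *
R,c=grasp()
wind(R,113,15,24)
E
```

```text
t: 21.9
position: [0.5445, -0.0607, 0.4026]
tool_rot: [-178.9, 0.1, 81.3]
force: [1.5, -0.5, -0.4]
width: 0.0216
t 21.9 clamp xy [-24.2  57.9] tipz 236.6 rot [-1.7893e+02  8.0000e-02  8.1250e+01] F [ 1.5 -0.5 -0.4] w 0.0216 j [ 29.  40. -47. 102.  35.  55. -42.]
grasp [-27.   57.7] 0.2556 r 63.7 ang 115.1
0 98 [ 4.5 16.1 -0.3]
1 83 [ 0.2 16.7 -0.3]
2 68 [-4.1 16.2 -0.3]
3 53 [-8.2 14.6 -0.3]
4 38 [-11.7  12.   -0.2]
5 23 [-14.4   8.5  -0.1]
6 8 [-16.1   4.5  -0.1]
7 -7 [-16.7   0.2   0. ]
8 -22 [-16.2  -4.1   0.1]
9 -37 [-14.6  -8.2   0.2]
10 -52 [-12.  -11.7   0.2]
11 -67 [ -8.5 -14.4   0.3]
12 -82 [ -4.5 -16.1   0.3]
13 -97 [ -0.2 -16.7   0.3]
14 -112 [  4.1 -16.2   0.3]
15 -127 [  8.2 -14.6   0.3]
16 -142 [ 11.7 -12.    0.2]
17 -157 [14.4 -8.5  0.1]
18 -172 [16.1 -4.5  0.1]
19 -187 [16.7 -0.2 -0. ]
20 -202 [16.2  4.1 -0.1]
21 -217 [14.6  8.2 -0.2]
22 -232 [12.  11.7 -0.2]
23 -247 [ 8.5 14.4 -0.3]
```

```bash
python3 -m creep '[{"tx":4.8,"ty":16,"tz":0,"ax":0,"ay":0,"az":0,"gripper":0.1},{"tx":0.7,"ty":16.7,"tz":-0.3,"ax":0,"ay":0,"az":0,"gripper":0.1},{"tx":-3.6,"ty":16.3,"tz":-0.3,"ax":0,"ay":0,"az":0,"gripper":0.1},{"tx":-7.7,"ty":14.9,"tz":-0.3,"ax":0,"ay":0,"az":0,"gripper":0.1},{"tx":-11.3,"ty":12.4,"tz":-0.2,"ax":0,"ay":0,"az":0,"gripper":0.1},{"tx":0,"ty":0,"tz":0,"ax":0,"ay":0,"az":0,"gripper":0.1}]' 25
python3 - <<'E'
from h import *
R,c=grasp()
wind(R,40,15,12)
E
```

```text
t: 22.5
position: [0.6194, -0.0897, 0.4026]
tool_rot: [-179.2, -0.1, 81.1]
force: [5.7, 0.9, -0.2]
width: 0.0213
t 22.5 clamp xy [54.1 40.3] tipz 236.6 rot [-1.792e+02 -9.000e-02  8.113e+01] F [ 5.7  0.9 -0.2] w 0.0213 j [ 28.  46. -46.  88.  35.  62. -36.]
grasp [52.  40.5] 0.2557 r 65.9 ang 37.9
0 25 [-14.    9.1  -0.1]
1 10 [-15.9   5.1  -0.1]
2 -5 [-16.7   0.8  -0. ]
3 -20 [-16.3  -3.5   0. ]
4 -35 [-14.9  -7.6   0.1]
5 -50 [-12.4 -11.2   0.1]
6 -65 [ -9.1 -14.    0.2]
7 -80 [ -5.1 -15.9   0.2]
8 -95 [ -0.8 -16.7   0.2]
9 -110 [  3.5 -16.3   0.2]
10 -125 [  7.6 -14.9   0.2]
11 -140 [ 11.2 -12.4   0.2]
```

```bash
python3 -m creep '[{"tx":-14,"ty":10.5,"tz":-0.1,"ax":0,"ay":0,"az":0,"gripper":0.1},{"tx":-15.5,"ty":5.1,"tz":-0.1,"ax":0,"ay":0,"az":0,"gripper":0.1},{"tx":-16.7,"ty":0.8,"tz":0,"ax":0,"ay":0,"az":0,"gripper":0.1},{"tx":-16.3,"ty":-3.5,"tz":0,"ax":0,"ay":0,"az":0,"gripper":0.1},{"tx":-14.9,"ty":-7.6,"tz":0.1,"ax":0,"ay":0,"az":0,"gripper":0.1},{"tx":-12.4,"ty":-11.2,"tz":0.1,"ax":0,"ay":0,"az":0,"gripper":0.1},{"tx":0,"ty":0,"tz":0,"ax":0,"ay":0,"az":0,"gripper":0.1}]' 25
python3 - <<'E'
from h import *
R,c=grasp()
wind(R,-50,15,14)
E
```

```text
t: 23.2
position: [0.5947, -0.1787, 0.4025]
tool_rot: [-178.6, 0.1, 81.1]
force: [-3.5, 2.8, 5.6]
width: 0.021
t 23.2 clamp xy [ 42.8 -51.3] tipz 236.5 rot [-1.7859e+02  1.5000e-01  8.1140e+01] F [-3.5  2.8  5.6] w 0.021 j [ 37.  46. -47.  89.  36.  63. -28.]
grasp [ 39.2 -51.7] 0.2555 r 64.9 ang -52.8
0 -65 [ -9.1 -14.    0.4]
1 -80 [ -5.1 -15.9   0.4]
2 -95 [ -0.8 -16.7   0.4]
3 -110 [  3.5 -16.3   0.4]
4 -125 [  7.6 -14.9   0.3]
5 -140 [ 11.2 -12.4   0.3]
6 -155 [14.  -9.1  0.2]
7 -170 [15.9 -5.1  0.1]
8 -185 [16.7 -0.8 -0. ]
9 -200 [16.3  3.5 -0.1]
10 -215 [14.9  7.6 -0.2]
11 -230 [12.4 11.2 -0.3]
12 -245 [ 9.1 14.  -0.4]
13 -260 [ 5.1 15.9 -0.4]
```

```bash
python3 -m creep '[{"tx":-9.1,"ty":-14,"tz":0,"ax":0,"ay":0,"az":0,"gripper":0.1},{"tx":-5.1,"ty":-15.9,"tz":0,"ax":0,"ay":0,"az":0,"gripper":0.1},{"tx":-0.8,"ty":-16.7,"tz":0.2,"ax":0,"ay":0,"az":0,"gripper":0.1},{"tx":3.5,"ty":-16.3,"tz":0.2,"ax":0,"ay":0,"az":0,"gripper":0.1},{"tx":7.6,"ty":-14.9,"tz":0.2,"ax":0,"ay":0,"az":0,"gripper":0.1},{"tx":11.2,"ty":-12.4,"tz":0.2,"ax":0,"ay":0,"az":0,"gripper":0.1},{"tx":14,"ty":-9.1,"tz":0.2,"ax":0,"ay":0,"az":0,"gripper":0.1},{"tx":0,"ty":0,"tz":0,"ax":0,"ay":0,"az":0,"gripper":0.1}]' 25
python3 - <<'E'
from h import *
R,c=grasp()
wind(R,-155,15,14)
E
```

```text
t: 24.0
position: [0.5027, -0.1392, 0.4027]
tool_rot: [-179.1, -0.1, 81.4]
force: [8.2, 3.8, -9.7]
width: 0.0214
t 24.0 clamp xy [-54.  -25.9] tipz 236.7 rot [-1.7905e+02 -1.5000e-01  8.1450e+01] F [ 8.2  3.8 -9.7] w 0.0214 j [ 39.  39. -49. 106.  36.  53. -35.]
grasp [-56.4 -25.5] 0.2557 r 61.9 ang -155.7
0 -170 [15.9 -5.   0.1]
1 -185 [16.7 -0.7  0.1]
2 -200 [16.3  3.6 -0. ]
3 -215 [14.8  7.7 -0.1]
4 -230 [12.3 11.3 -0.2]
5 -245 [ 9.  14.1 -0.2]
6 -260 [ 5.  15.9 -0.3]
7 -275 [ 0.7 16.7 -0.3]
8 -290 [-3.6 16.3 -0.3]
9 -305 [-7.7 14.8 -0.3]
10 -320 [-11.3  12.3  -0.2]
11 -335 [-14.1   9.   -0.2]
12 -350 [-15.9   5.   -0.1]
13 -365 [-16.7   0.7  -0.1]
```

```bash
python3 -m creep '[{"tx":16,"ty":-3,"tz":0.6,"ax":0,"ay":0,"az":0,"gripper":0.1},{"tx":16.7,"ty":-0.7,"tz":0.3,"ax":0,"ay":0,"az":0,"gripper":0.1},{"tx":16.3,"ty":3.6,"tz":0,"ax":0,"ay":0,"az":0,"gripper":0.1},{"tx":14.8,"ty":7.7,"tz":0,"ax":0,"ay":0,"az":0,"gripper":0.1},{"tx":12.3,"ty":11.3,"tz":-0.1,"ax":0,"ay":0,"az":0,"gripper":0.1},{"tx":9,"ty":14.1,"tz":-0.1,"ax":0,"ay":0,"az":0,"gripper":0.1},{"tx":0,"ty":0,"tz":0,"ax":0,"ay":0,"az":0,"gripper":0.1}]' 25
python3 - <<'E'
from h import *
R,c=grasp()
im,d=snap('wrist','w20.png'); np.save('w20.npy',d)
im,d=snap('scene','s20.png'); np.save('s20.npy',d)
cv2.imwrite('pics/s20c.png',cv2.resize(im[110:260,190:370],None,fx=4.2,fy=4,interpolation=cv2.INTER_CUBIC))
wind(R,-245,15,14)
E
```

```text
t: 24.7
position: [0.5486, -0.0602, 0.4025]
tool_rot: [-178.9, -0.1, 81.4]
force: [-0.6, 5.2, 6.0]
width: 0.021
t 24.7 clamp xy [-20.3  59.1] tipz 236.5 rot [-1.7892e+02 -9.0000e-02  8.1350e+01] F [-0.6  5.2  6. ] w 0.021 j [ 29.  41. -48. 101.  35.  55. -42.]
grasp [-23.   59.3] 0.2555 r 63.6 ang 111.2
0 -260 [ 5.1 15.9 -0.3]
1 -275 [ 0.8 16.7 -0.3]
2 -290 [-3.6 16.3 -0.3]
3 -305 [-7.7 14.8 -0.3]
4 -320 [-11.3  12.3  -0.3]
5 -335 [-14.1   9.   -0.2]
6 -350 [-15.9   5.1  -0.1]
7 -365 [-16.7   0.8  -0. ]
8 -380 [-16.3  -3.6   0. ]
9 -395 [-14.8  -7.7   0.1]
10 -410 [-12.3 -11.3   0.2]
11 -425 [ -9.  -14.1   0.3]
12 -440 [ -5.1 -15.9   0.3]
13 -455 [ -0.8 -16.7   0.3]
```

View pics/w20.png

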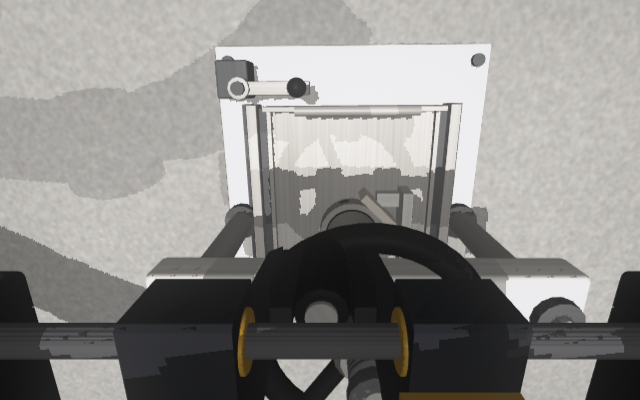

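View pics/s20c.png

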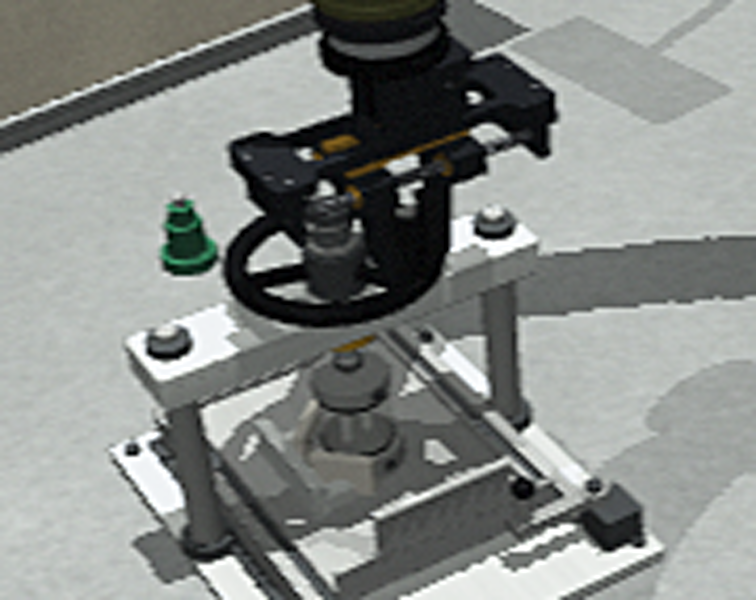

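```bash
python3 -m creep '[{"tx":5.1,"ty":15.9,"tz":-0.3,"ax":0,"ay":0,"az":0,"gripper":0.1},{"tx":0.8,"ty":16.7,"tz":-0.3,"ax":0,"ay":0,"az":0,"gripper":0.1},{"tx":-3.6,"ty":16.3,"tz":-0.3,"ax":0,"ay":0,"az":0,"gripper":0.1},{"tx":-7.7,"ty":14.8,"tz":-0.3,"ax":0,"ay":0,"az":0,"gripper":0.1},{"tx":-11.3,"ty":12.3,"tz":-0.2,"ax":0,"ay":0,"az":0,"gripper":0.1},{"tx":-14.1,"ty":10,"tz":-0.2,"ax":0,"ay":0,"az":0,"gripper":0.1},{"tx":0,"ty":0,"tz":0,"ax":0,"ay":0,"az":0,"gripper":0.1}]' 25
python3 - <<'E'
from h import *
R,c=grasp()
im,d=snap('scene','s21.png')
cv2.imwrite('pics/s21c.png',cv2.resize(im[110:260,190:370],None,fx=4.2,fy=4,interpolation=cv2.INTER_CUBIC))
wind(R,-335,15,12)
E
```

```text
t: 25.5
position: [0.6282, -0.1094, 0.4025]
tool_rot: [-178.9, 0.3, 81.0]
force: [-1.1, -1.4, 8.4]
width: 0.0211
t 25.5 clamp xy [65.7 22.2] tipz 236.5 rot [-178.87    0.31   80.96] F [-1.1 -1.4  8.4] w 0.0211 j [ 29.  47. -46.  86.  36.  64. -34.]
grasp [62.8 21.4] 0.2555 r 66.3 ang 18.8
0 -350 [-15.9   5.2  -0. ]
1 -365 [-16.7   0.9   0.1]
2 -380 [-16.3  -3.5   0.2]
3 -395 [-14.9  -7.6   0.2]
4 -410 [-12.4 -11.2   0.3]
5 -425 [ -9.1 -14.    0.3]
6 -440 [ -5.2 -15.9   0.3]
7 -455 [ -0.9 -16.7   0.3]
8 -470 [  3.5 -16.3   0.3]
9 -485 [  7.6 -14.9   0.3]
10 -500 [ 11.2 -12.4   0.2]
11 -515 [14.  -9.1  0.1]
```

View pics/s21c.png

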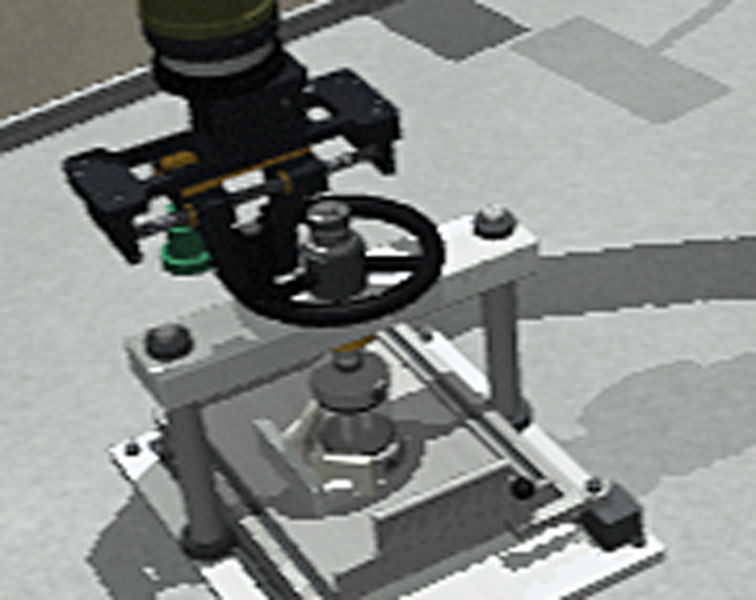

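Run:
```python
from h import *
a=cv2.imread('pics/s21.png')[150:190,250:290]; b=cv2.imread('pics/s11.png')[140:190,245:290]; c=cv2.imread('pics/s20.png')[150:190,250:290]
r=lambda x:cv2.resize(x,(390,390),interpolation=cv2.INTER_CUBIC)
cv2.imwrite('pics/tt.png',np.hstack([r(c),r(a)]))
```

```text
(no output)
```

View pics/tt.png

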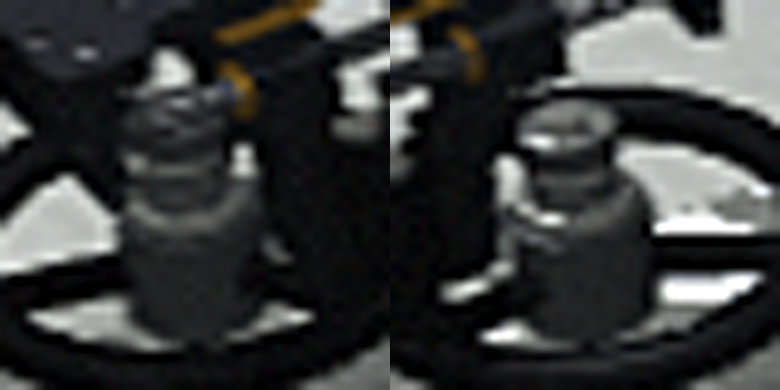

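```bash
python3 -m creep '[{"tx":-16.2,"ty":3.6,"tz":-0.6,"ax":0,"ay":0,"az":0,"gripper":0.1},{"tx":-16.6,"ty":-0.8,"tz":0,"ax":0,"ay":0,"az":0,"gripper":0.1},{"tx":-16,"ty":-5,"tz":0.1,"ax":0,"ay":0,"az":0,"gripper":0.1},{"tx":-14,"ty":-9,"tz":0.1,"ax":0,"ay":0,"az":0,"gripper":0.1},{"tx":-11,"ty":-12.5,"tz":0.2,"ax":0,"ay":0,"az":0,"gripper":0.1},{"tx":0,"ty":0,"tz":0,"ax":0,"ay":0,"az":0,"gripper":0.1}]' 25
python3 - <<'E'
from h import *
R,c=grasp()
im,d=snap('scene','s22.png')
cv2.imwrite('pics/tt2.png',cv2.resize(im[140:190,240:300],(720,600),interpolation=cv2.INTER_CUBIC))
wind(R,-415,15,12)
E
```

```text
t: 26.15
position: [0.5917, -0.179, 0.4026]
tool_rot: [-178.8, 0.4, 81.0]
force: [0.3, -4.0, 3.5]
width: 0.0215
t 26.15 clamp xy [ 39.9 -52. ] tipz 236.6 rot [-178.77    0.39   80.99] F [ 0.3 -4.   3.5] w 0.0215 j [ 37.  45. -47.  89.  36.  63. -28.]
grasp [ 36.7 -53. ] 0.2556 r 64.5 ang -55.3
0 -430 [ -7.8 -14.7   0.4]
1 -445 [ -3.8 -16.3   0.4]
2 -460 [  0.6 -16.7   0.4]
3 -475 [  4.9 -16.    0.3]
4 -490 [  8.9 -14.2   0.2]
5 -505 [ 12.2 -11.4   0.2]
6 -520 [14.8 -7.8  0.1]
7 -535 [16.3 -3.8 -0. ]
8 -550 [16.7  0.6 -0.1]
9 -565 [16.   4.9 -0.2]
10 -580 [14.2  8.9 -0.3]
11 -595 [11.4 12.2 -0.3]
```

View pics/tt2.png

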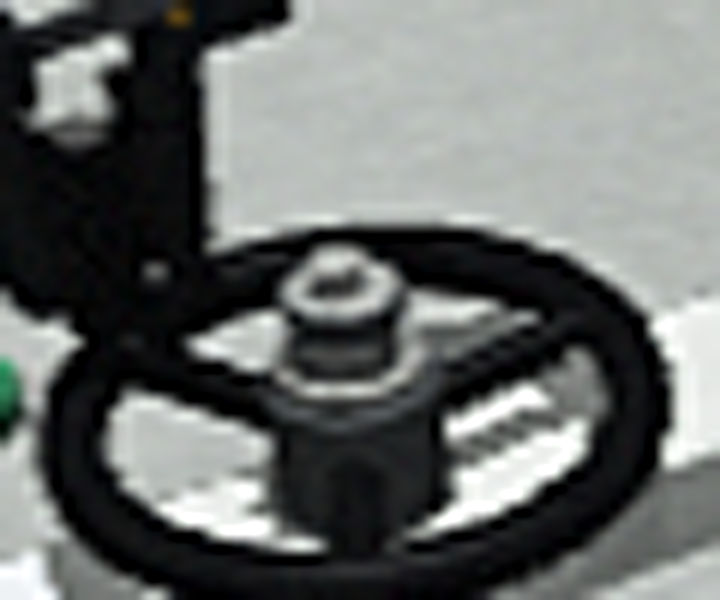

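```bash
python3 -m creep '[{"tx":-7.8,"ty":-14.7,"tz":0.1,"ax":0,"ay":0,"az":0,"gripper":0.1},{"tx":-3.8,"ty":-16.3,"tz":0.1,"ax":0,"ay":0,"az":0,"gripper":0.1},{"tx":0.6,"ty":-16.7,"tz":0.2,"ax":0,"ay":0,"az":0,"gripper":0.1},{"tx":4.9,"ty":-16,"tz":0.3,"ax":0,"ay":0,"az":0,"gripper":0.1},{"tx":8.9,"ty":-13.5,"tz":0.3,"ax":0,"ay":0,"az":0,"gripper":0.1},{"tx":12.2,"ty":-11,"tz":0.3,"ax":0,"ay":0,"az":0,"gripper":0.1},{"tx":0,"ty":0,"tz":0,"ax":0,"ay":0,"az":0,"gripper":0.1}]' 25
python3 - <<'E'
from h import *
R,c=grasp()
im,d=snap('scene','s23.png')
cv2.imwrite('pics/tt3.png',cv2.resize(im[140:190,240:300],(720,600),interpolation=cv2.INTER_CUBIC))
im,d=snap('wrist','w23.png')
E
```

```text
t: 26.9
position: [0.5069, -0.1459, 0.4026]
tool_rot: [-178.6, 0.2, 81.4]
force: [-3.5, -0.1, 4.9]
width: 0.0214
t 26.9 clamp xy [-48.8 -31.9] tipz 236.6 rot [-178.61    0.19   81.37] F [-3.5 -0.1  4.9] w 0.0214 j [ 40.  39. -48. 105.  36.  54. -34.]
grasp [-52.4 -32.4] 0.2556 r 61.6 ang -148.3
```

View pics/tt3.png

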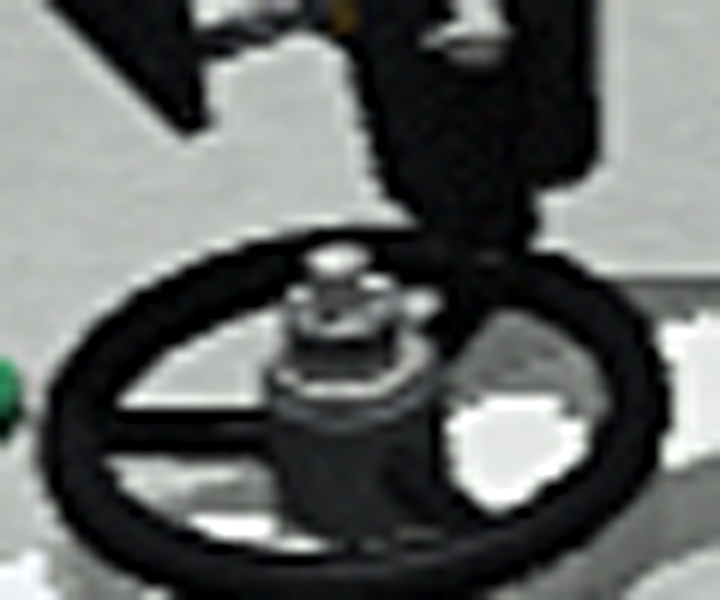

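View pics/w23.png

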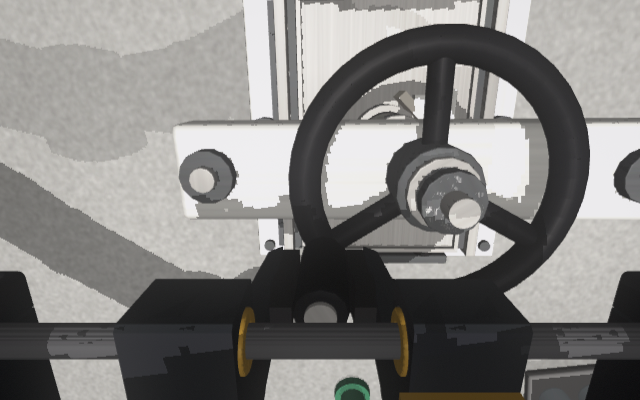

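```bash
cat > tt.py <<'E'
from h import *
def meas(pins,spins):
    cal=get_calibration('wrist'); im,d=read_camera('wrist')
    for nm,ps in (('pin',pins),('spindle',spins)):
        z=[pix2w(cal,u,v,d=d[v,u])[2]*1000 for u,v in ps]; print(nm,np.round(z,1),np.median(z))
E
python3 - <<'E'
from tt import *
meas([(u,v) for u in (458,464,470) for v in (208,213,218)],[(430,190),(436,186),(450,180),(465,185),(475,190),(432,205),(440,215),(428,200),(445,185)])
im=cv2.imread('pics/w23.png'); cv2.imwrite('pics/w23c.png',cv2.resize(im[130:250,370:520],None,fx=5,fy=5,interpolation=cv2.INTER_CUBIC))
E
```

```text
pin [257.6 256.6 257.1 257.8 256.6 257.7 255.9 256.9 256.8] 256.8572360248428
spindle [246.4 246.1 246.4 246.6 245.9 246.9 245.4 245.7 245.7] 246.07091683335514
```

View pics/w23c.png

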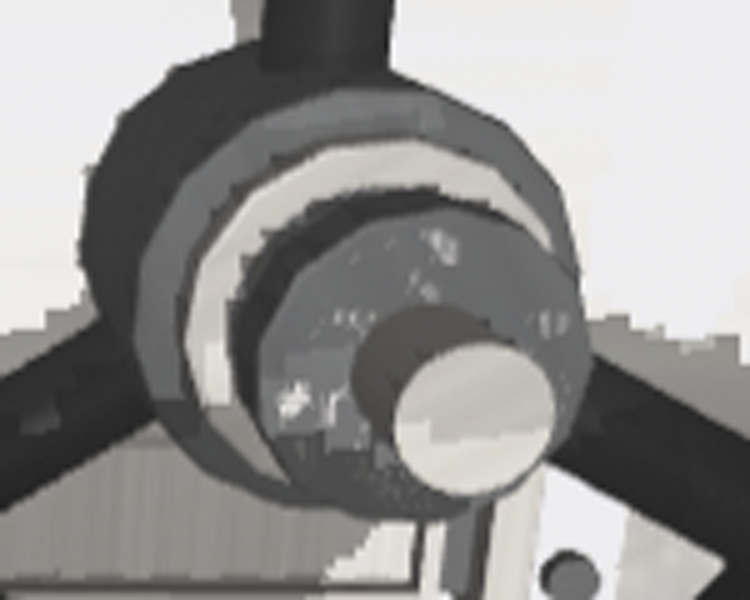

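```bash
python3 -m creep '[{"tx":14,"ty":-6.6,"tz":0,"ax":0,"ay":0,"az":0,"gripper":0.1},{"tx":14,"ty":-3,"tz":0,"ax":0,"ay":0,"az":0,"gripper":0.1},{"tx":0,"ty":0,"tz":0,"ax":0,"ay":0,"az":0,"gripper":0.1}]' 25
python3 - <<'E'
from tt import *
grasp()
im,d=snap('wrist','w24.png')
for q in trace('wrist','telltale_top')[:1]+trace('wrist','spindle_top')[:1]: print(q['location'],q['confidence'])
E
```

```text
t: 27.35
position: [0.5023, -0.1167, 0.4025]
tool_rot: [-178.6, 0.2, 81.3]
force: [-6.6, 1.3, 8.1]
width: 0.0209
t 27.35 clamp xy [-57.7  -3.7] tipz 236.5 rot [-1.7856e+02  1.6000e-01  8.1340e+01] F [-6.6  1.3  8.1] w 0.0209 j [ 37.  38. -48. 107.  35.  53. -37.]
grasp [-61.4  -4.1] 0.2556 r 61.5 ang -176.2
[472.7, 270.7] 0.85
[464.5, 257.2] 0.97
```

View pics/w24.png

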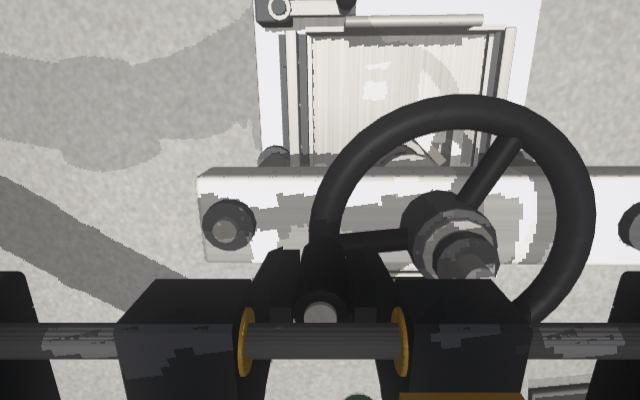

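```bash
python3 -m creep '[{"tx":0,"ty":0,"tz":0,"ax":0,"ay":0,"az":0,"gripper":0.42},{"tx":0,"ty":0,"tz":0,"ax":0,"ay":0,"az":0,"gripper":0.42},{"tx":0,"ty":0,"tz":0,"ax":0,"ay":0,"az":0,"gripper":0.42}]'
python3 -c "
from h import *
grasp()"
```

```text
t: 27.8
position: [0.5042, -0.1177, 0.4028]
tool_rot: [-178.9, 0.1, 81.2]
force: [-0.1, -0.6, -0.5]
width: 0.0367
t 27.8 clamp xy [-55.7  -4.4] tipz 236.8 rot [-1.7888e+02  6.0000e-02  8.1220e+01] F [-0.1 -0.6 -0.5] w 0.0367 j [ 37.  38. -48. 107.  35.  53. -37.]
grasp [-58.6  -4.5] 0.2558 r 58.8 ang -175.6
```

Released, with near-zero force. Now I rise straight up and view the pin.

```bash
python3 -m creep '[{"tx":0,"ty":-2,"tz":-20,"ax":0,"ay":0,"az":0,"gripper":0.42},{"tx":0,"ty":0,"tz":-40,"ax":0,"ay":0,"az":0,"gripper":0.42},{"tx":-20,"ty":-10,"tz":-40,"ax":0,"ay":0,"az":0,"gripper":0.42},{"tx":-30,"ty":0,"tz":0,"ax":0,"ay":0,"az":0,"gripper":0.42},{"tx":-30,"ty":0,"tz":0,"ax":0,"ay":0,"az":0,"gripper":0.42},{"tx":0,"ty":0,"tz":0,"ax":0,"ay":0,"az":0,"gripper":0.42},{"tx":0,"ty":0,"tz":0,"ax":0,"ay":0,"az":0,"gripper":0.42}]'
python3 - <<'E'
from h import *
where(); im,d=snap('wrist','w25.png')
cal=get_calibration('wrist'); im,d=read_camera('wrist')
q=trace('wrist','telltale_top')[:1]
for x in q: print(x['location'],x['confidence'])
q=trace('wrist','spindle_top')[0]; m=q['pixels']&(d>0); print(q['location'],m.sum())
ys,xs=np.where(m); z=np.array([pix2w(cal,u,v,d=d[v,u])[2]*1000 for u,v in zip(xs,ys)])
h,e=np.histogram(z,bins=np.arange(225,275,1)); print([(int(a),int(b)) for a,b in zip(e,h) if b>5])
im,d=snap('scene','s25.png')
cv2.imwrite('pics/s25c.png',cv2.resize(im[110:260,190:370],None,fx=4.2,fy=4,interpolation=cv2.INTER_CUBIC))
E
```

```text
t: 28.5
position: [0.4817, -0.1952, 0.5031]
tool_rot: [-178.9, 0.0, 81.2]
force: [0.6, 0.6, 0.3]
width: 0.0373
t 28.5 clamp xy [-66.5 -84.3] tipz 337.1 rot [-1.7885e+02  4.0000e-02  8.1160e+01] F [0.6 0.6 0.3] w 0.0373 j [ 49.  32. -54.  98.  28.  65. -21.]
[441.3, 80.1] 0.58
[433.0, 81.3] 1504
[(238, 11), (239, 12), (240, 6), (241, 13), (242, 40), (243, 304), (244, 526), (245, 175), (246, 14), (247, 8), (249, 7), (250, 9), (251, 12), (252, 7), (253, 9), (254, 7), (255, 42), (256, 147), (257, 131), (258, 15)]
```

View pics/w25.png

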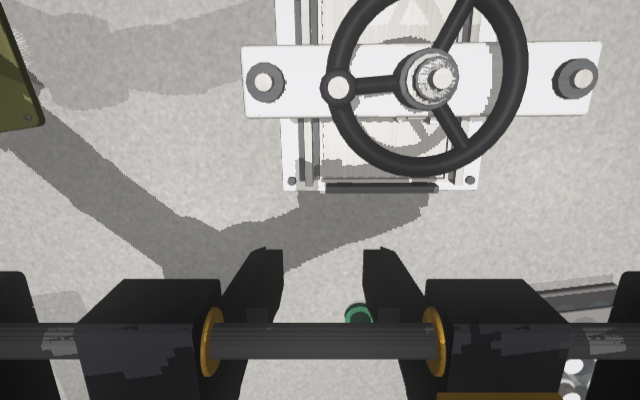

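View pics/s25c.png

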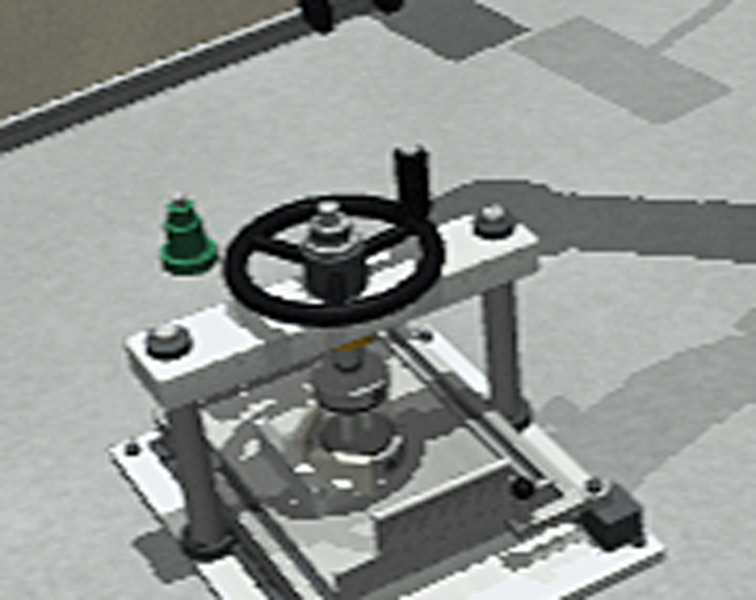

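The pin stands about 12.3 mm proud. The cell is upright in the V, the keeper is across, and the robot is clear of everything, so I hand in.

```bash
python3 -c "
from cell import *
print(sign_off(), get_state()['t'])"
```

```text
the job is handed in; nothing more can be done
the job is handed in; nothing more can be done
```

The flow cell is clamped and the job is handed in at about 29 s. I have no verdict; the checks below are my own measurements.

**What I did**
1. Pushed the cell low on its flange into the V, with the tray still out. It jammed briefly at 23 N and came free when I lifted the fingers slightly. The wrist camera then put it within about 1 mm of the V's centre.
2. Rolled the tray in against its stop, with a firm 14 N. The end wall measured at y 124.3 mm, against 124 expected.
3. Swung the keeper to its end. The knob measured at (−49.6, 141) mm, against (−49, 140) expected.
4. Wound the handwheel about 1.8 turns clockwise by the crank, then let go and backed clear.

**Last checks**
- **Tell-tale:** about 12.3 mm proud after letting go (wrist depth, pin at 256.8 mm and spindle at 244.3 mm). An earlier reading of 10.8 mm was taken before the last 28° of winding.
- **Cell and keeper:** the scene view shows the cell upright in the V and the keeper across. I did not re-measure the cell's distance from its seat after the tray went in.
- **Bystanders:** the adapter looked unmoved in the last view. I did not re-measure the float or the release pin, but the arm kept clear of both.
- **Disagreements:** some wrist readings of the crank and spindle were up to 10 mm off while the arm was still settling, and repeats at rest agreed to about 3 mm. My wheel centre was also 1 to 2 mm off, which I corrected while winding.

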